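Close up a thermoblock on the vacuum fixture

TASK

Stack the two aluminium thermoblock halves on the black pad of the vacuum fixture, the plain half at the bottom and the half with the brass stubs right way up on top, both flush with the edges of the pad. With the pile in place, turn the red vent handle fully shut (crosswise to its pipe), and only after that turn the blue vacuum handle fully open (in line with its pipe). Leave the boiler coil, the oil bottle and the white tape roll where they stand.

Things in the scene. Friction and masses are not known exactly. Their poses are not given: they have to be found in the camera images.
- fixture: vacuum fixture bolted to the bench: grey base plate 8 mm thick (x -78..+102, y -154..+130 mm from its origin, which is on the bench); black pad at x -55..55, y 56..114, top 36 mm; aluminium manifold block at x 62..96, y -137..13, top 52 mm; two brass ball valves stick out of the block to -x, at y = -10 (red) and -115 (blue), pipes along x; ports reach x = -57, below 52 mm
- pad_top (a point): centre of the pad's top face, 36 mm above the bench; the pad is 110 mm along the fixture's x and 58 mm along its y, the same outline as the halves. Axes are the fixture's
- lower_top (a point): centre of the lower half's top (joint) face
- lower_half: plain aluminium thermoblock half 110 x 58 x 14 mm (x, y, z), 0.2 kg, with a dark flow channel drawn on its flat top; origin at the centre of its underside. Starts right way up, flat on the bench
- upper_half: aluminium thermoblock half 110 x 58 x 14 mm (x, y, z), 0.2 kg, with two brass pipe stubs (10 mm thick, to 28 mm above its underside, at x = -34 and +34 mm) standing on its top; origin at the centre of its underside. Starts right way up, flat on the bench
- vent_handle (a joint): red lever of the vent valve, rad: 0 = open, the lever points to the fixture's -x, in line with its pipe; 1.571 = shut stop, the lever points to the fixture's -y. Grows anticlockwise seen from above. Stiff, about 3 N at the grip, stays where it is left
- vent_handle_hinge (a point): point on the red lever's vertical hinge axis, 76 mm above the bench, fixture x = 0, y = -10 mm
- vent_handle_grip (a point): middle of the red sleeve of the vent lever, 55 mm from its axis; the sleeve is 12 mm wide, 16 mm high (68 to 84 mm above the bench) and runs from 27 to 79 mm from the axis
- vacuum_handle (a joint): blue lever of the vacuum valve, rad: 0 = shut, the lever points to the fixture's -y, across its pipe; 1.571 = open stop, the lever points to the fixture's -x. Grows clockwise seen from above. Stiff, about 3 N at the grip, stays where it is left
- vacuum_handle_hinge (a point): point on the blue lever's vertical hinge axis, 76 mm above the bench, fixture x = 0, y = -115 mm
- vacuum_handle_grip (a point): middle of the blue sleeve of the vacuum lever, 55 mm from its axis; sleeve as on the red lever
- coil: copper boiler coil standing loose in front of the pad, 64 x 61 x 105 mm, origin at the centre of its underside; not to be disturbed
- oil_bottle: white oil bottle with a red nozzle standing loose in front of the valves, 43 mm thick, 133 mm high, origin at the centre of its underside; not to be disturbed
- tape_roll: white tape roll lying flat on the left of the bench, 60 mm across, 17 mm high, origin at the centre of its underside; not to be disturbed

How it is judged (in metres and radians):
On the way, in this order (a step that is already met when the one before it is completed fails the run):
1. both halves lie squarely piled on the pad, plain half below (distance between lower_half and pad_top below 0.008 m and angle between the x axis of each of lower_half, upper_half and the x axis of fixture, either way round below 0.1 rad and distance between upper_half and lower_top below 0.008 m), for 0.2 s.
2. the red vent handle is fully shut (value of joint vent_handle above 1.4 rad), for 0.1 s.
3. the blue vacuum handle is fully open (value of joint vacuum_handle above 1.4 rad), for 0.1 s.
At the end, for the whole second after the job is handed in: The plain half lies on the pad and the stubbed half right way up on it, each within 8 mm of centre and 0.1 rad of square, at rest; the red vent handle stands shut and the blue vacuum handle open, each beyond 1.4 rad of its 1.571 rad travel (all of step 1 and angle between upper_half's own z axis and vertical below 0.1 rad and linear speed of upper_half below 0.01 m/s and value of joint each of vent_handle, vacuum_handle above 1.4 rad); the robot touches nothing.
It fails at once if the boiler coil is shifted more than 30 mm or knocked over (distance of coil from where it was at the start of the episode above 0.03 m or angle between coil's own z axis and vertical above 0.5 rad).
It fails at once if the oil bottle is shifted more than 30 mm or knocked over (distance of oil_bottle from where it was at the start of the episode above 0.03 m or angle between oil_bottle's own z axis and vertical above 0.5 rad).
It fails at once if the tape roll is shifted more than 30 mm (distance of tape_roll from where it was at the start of the episode above 0.03 m).
It also fails if it takes over 72 s, if anything falls off the work surface, if the arm or the gripper's body presses on something with over 40 N, if the wrist force passes 120 N, or if a joint passes its speed limit or range.

ROBOT

A 6-joint arm with a two-finger parallel gripper is mounted at the origin on a cart in front of the work surface, level with it; the furniture and walls round the work are solid. World frame = base frame: x ahead of the robot, y to its left, z up, the work surface at z = 0. Lengths are in m, angles in degrees, forces in N, time in s.
With the tool pointing down it reaches from about 0.25 to 0.725 m from the base axis. Payload 9.7 kg.
Tool frame: the origin (TCP) lies on the centre line of the jaws, within the pads' length; the fingertips stand 19 mm ahead of it and the grasp point (between the pads) is the TCP; z points along the fingers, y is the direction in which the jaws open and shut (so a half turn about z gives the same grasp; the last joint's range is limited). The gripper opens to 85 mm and grips with 20 to 120 N. Pads are 22 mm wide; open, the fingers measure 114 mm over their backs; the gripper's body (76 mm by 85 mm) begins 54 mm behind the grasp point. The pads swing forward as they close: fully open they stand 13 mm farther back than shut.
Start: joints at [-72.88, 4.979, 10.078, 95.1, 0, 90], TCP at [0.162, -0.526, 0.25] pointing down, gripper open.
Joint ranges: [-179.16, 179.16], [-48.56, 103.87], [-65.8, 70.77], [-126.05, 130.52], [-82.76, 87.17], [-180, 180]. Speed limits (degrees/s): [127.2, 127.2, 147.25, 180, 180, 180].

INTERFACE

Orientations are given as [roll, pitch, yaw] about the fixed x, y, z axes, in that order (R = Rz(yaw) Ry(pitch) Rx(roll)).
In Python, from workcell import bot gives the robot as it stands.
- The arm moves only by the tool servo_tool, never from a script. Its argument "motion" is a list that holds one entry, the list of rows, each a list of 6 numbers: the shift along the tool's x, y, z in mm, then the turn, a rotation vector about the tool's x, y, z in rad. A call has 1 to 5 rows; each row shifts and turns the commanded pose from where the row before left it, along the tool's axes as they then stand; what a row does not reach is not made up. A row lasts 1/10 s, in which the tool goes at most 50 mm and 8.59 degrees, less where a joint would pass 70% of its speed; a pose out of reach is approached as far as the arm can. A call is refused whole if a number of a shift passes 50 or a number of a turn 0.15, either way. A call with a gripper value outside its range is refused whole. "gripper" is the finger opening in mm, from 0 to 85.4, set as the call begins (left out, the last holds). The fingers move at their own pace and stop on an object; "newtons" is the grip in N (left out, the last holds). Time passes only in rows, so rows that do not move let the fingers close. It gives the time, the measured TCP pose, the force and the opening at its end, in the units of the state.
- bot.get_obs(): the state, without advancing time (a new reading comes with each control period).
- bot.camera(name): name is "scene" or "top" or "wrist"; returns a dict with "color" (480x640x3 uint8, red, green, blue), "fx", "fy", "cx", "cy" (pixels), "R" (3x3) and "t" (3): a world point X has camera coordinates R X + t. Camera axes: x right, y down, z forward; pixel columns grow to the right and rows downward; lengths in m; the calibration is good to about 2 mm. A picture is of the moment at which its call begins. There is no depth.
- bot.job_done(): hands the job in, once; it reports no verdict.
Trained networks look in a picture, given as the dict that the camera call returned (one of the last four; its "shot" number tells which), for a name from the list of things; names that differ only in an ending like _2 or _b are one class to them, and where a whole thing is asked for, a point or a joint stands for the part that bears it (a point fixed in the world has none). Each returns a list of dicts, best first, with "confidence" (0 to 1); they miss things now and then, are a little off and sometimes report something else, mostly with a low value. They report only what shows in the picture. A call takes as long as a camera call.
- bot.look_for(picture, label): "rect" ([left, top, width, height] in pixels, round what is visible of it).
The state is a dict: "time": time; "q": joint angles; "qd": joint speeds; "joint_efforts": joint torques, N m; "ee_pos": TCP position; "tcp_rot": TCP orientation; "wrist_force": force on the tool from outside, world axes, zero at the start; "torque": the same for the moment, N m; "opening": finger opening in m.
Only numpy, scipy, OpenCV 4.12 (cv2) and the standard library are available. Lean on these libraries where they do the work, as an engineer would, in place of code of your own. Each camera call takes 0.05 s, during which the arm holds its last target.

## Working session

There is one attempt and no reset: what is moved stays moved. The work goes in short steps, Python scripts to look and compute and a tool call to move; the robot and the scene stay as the last step left them, time stands still between calls to the robot, and variables do not carry over. Pictures are saved under pics/ and viewed, and the job is handed in when it is done.

Besides the shell and the picture viewer there is one more tool, called after "Call:" by a JSON object that holds its "op" and its "data", one argument or row to a line. servo_tool: Moves the arm, as the interface text tells. Its arguments: {"type":"object","properties":{"motion":{"type":"array","items":{"type":"array","items":{"type":"array","items":{"type":"number"}}}},"gripper":{"type":"number"},"newtons":{"type":"number"}},"required":["motion"]}

```bash
ls; mkdir -p pics; python3 - <<'E'
from workcell import bot
import cv2,json,pickle
print(bot.get_obs())
for n in ["scene","top","wrist"]:
    p=bot.camera(n); cv2.imwrite(f"pics/{n}0.png",p["color"][:,:,::-1]); pickle.dump(p,open(f"pics/{n}0.pkl","wb"))
    print(n,p["fx"],p["fy"],p["cx"],p["cy"],p["R"],p["t"])
    if n!="wrist":
        for l in ["fixture","lower_half","upper_half","vent_handle","vacuum_handle","coil","oil_bottle","tape_roll"]:
            print(l,[(r["rect"],round(r["confidence"],2)) for r in bot.look_for(p,l)[:2]])
E
```

```text
pics
{'time': 0.0, 'q': array([-7.28794898e+01,  5.01011160e+00,  1.00340941e+01,  9.51006710e+01,
       -1.19945969e-03,  8.99995747e+01]), 'qd': array([-0.0252834 ,  0.01882352, -0.02372037,  0.03461452, -0.09671065,
        0.04284385]), 'joint_efforts': array([ 2.96391670e-03, -5.20394862e+01,  4.64798820e+01,  1.68024190e-02,
        3.42144710e-05,  2.30627251e-06]), 'ee_pos': array([ 0.16184152, -0.52542371,  0.24958933]), 'tcp_rot': array([-1.79923312e+02,  1.19888943e-03,  1.71209371e+01]), 'wrist_force': array([ 1.18555487, -0.72776859,  0.14474306]), 'torque': array([-0.00239896, -0.00026583, -0.02803   ]), 'opening': 0.08504733979841822}
scene 521.4152135499688 521.4152135499688 316.4171205006391 247.34651527892015 [[-0.88955543 -0.45674881  0.00846553]
 [-0.34327468  0.65609873 -0.67208404]
 [ 0.30141936 -0.600762   -0.74042649]] [0.47341145 0.21761658 1.25726868]
fixture [([293.6, 163.4, 93.1, 84.4], 0.92)]
lower_half [([254.3, 354.7, 48.4, 46.6], 0.97)]
upper_half [([213.5, 312.0, 48.2, 25.8], 0.85), ([346.8, 194.6, 28.1, 9.7], 0.32)]
vent_handle [([344.7, 193.8, 31.5
[... 416 characters left out ...]
  1.15660242]
fixture [([357.9, 195.2, 138.6, 73.7], 0.63)]
lower_half [([185.4, 256.9, 37.7, 45.3], 0.82), ([361.9, 202.3, 131.9, 67.4], 0.33)]
upper_half [([216.2, 196.2, 40.0, 42.5], 0.71)]
vent_handle [([418.1, 229.4, 17.8, 34.0], 0.78)]
vacuum_handle [([459.4, 229.9, 34.8, 17.3], 0.75)]
coil [([368.9, 272.7, 26.9, 27.3], 0.89)]
oil_bottle [([427.4, 284.2, 21.1, 15.2], 0.64)]
tape_roll [([164.9, 212.0, 35.8, 20.8], 0.81)]
wrist 343.6583996483494 343.6583996483494 319.5421331093576 239.70893633187228 [[ 2.94237099e-01 -9.55732455e-01 -6.27114350e-05]
 [-9.12029743e-01 -2.80802153e-01  2.98917879e-01]
 [-2.85703128e-01 -8.78955349e-02 -9.54278836e-01]] [-0.54996597 -0.03717181  0.37903257]
```

```bash
python3 - <<'E'
import cv2
t=cv2.imread("pics/top0.png"); c=t[180:320,150:350]; cv2.imwrite("pics/top0a.png",cv2.resize(c,None,fx=4,fy=4,interpolation=cv2.INTER_CUBIC))
c=t[170:320,330:530]; cv2.imwrite("pics/top0b.png",cv2.resize(c,None,fx=4,fy=4,interpolation=cv2.INTER_CUBIC))
E
```

```text
(no output)
```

View pics/scene0.png

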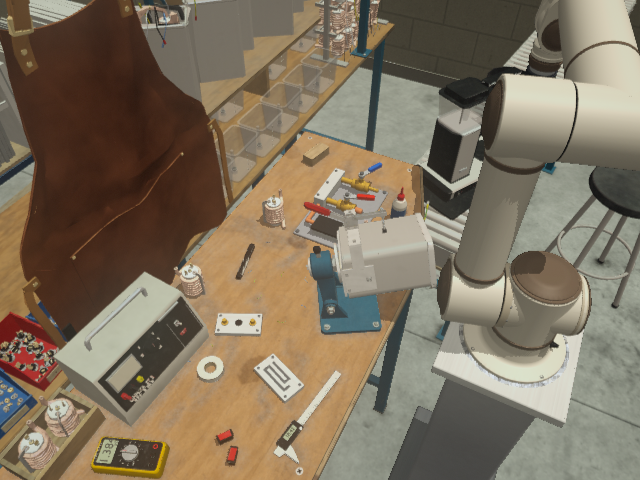

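View pics/top0.png

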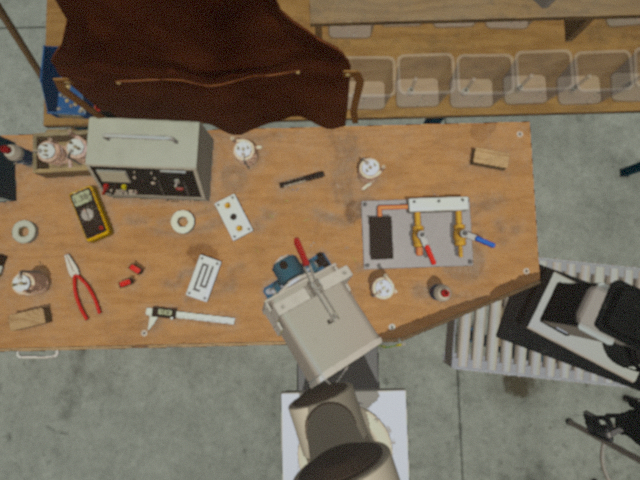

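```bash
sleep 1
```

```text
(no output)
```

View pics/top0a.png

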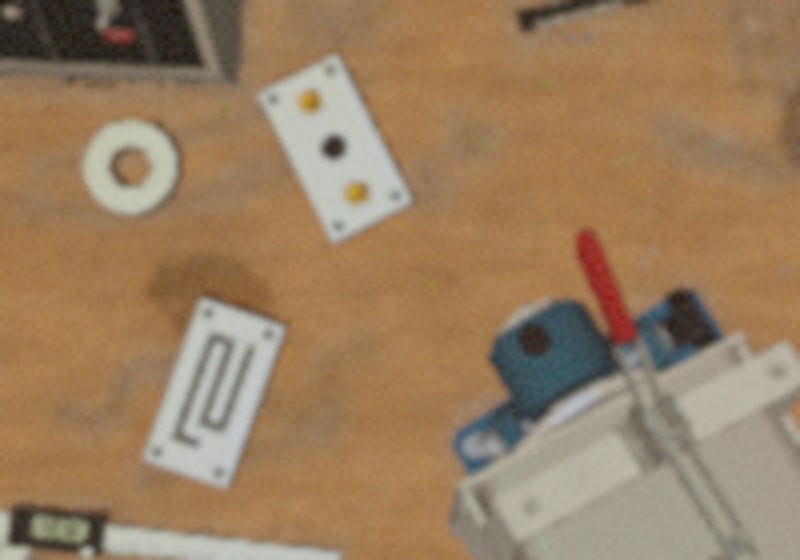

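View pics/top0b.png

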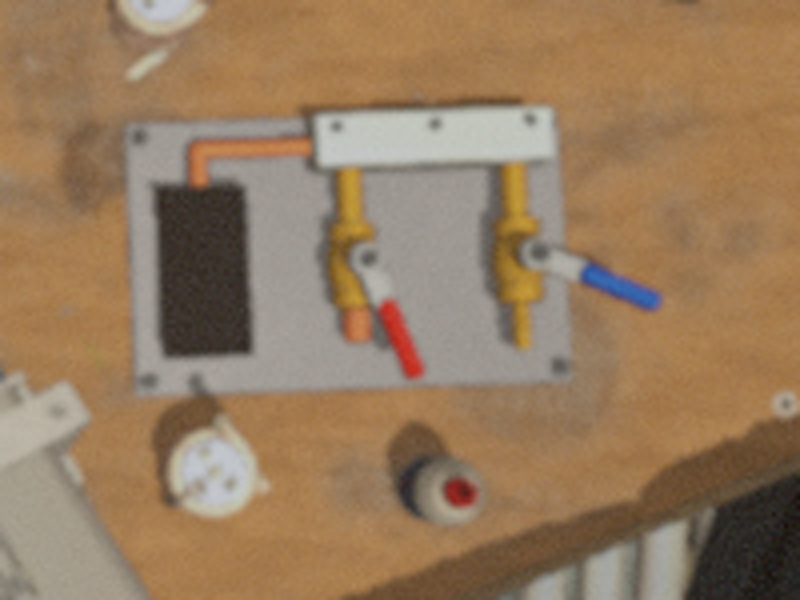

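View pics/wrist0.png

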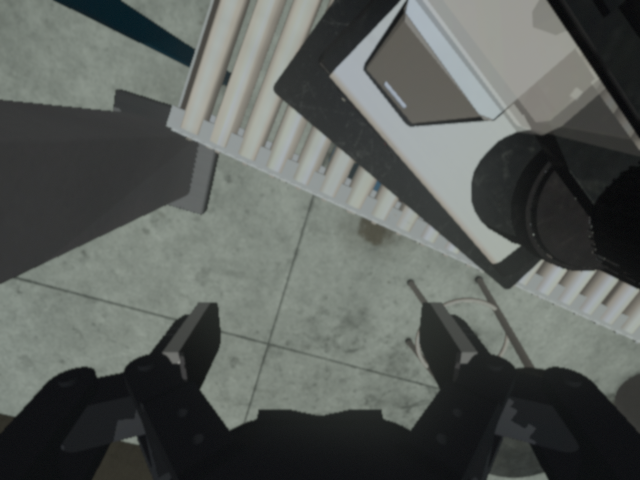

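```bash
cat > h.py <<'E'
import numpy as np,pickle,cv2
from scipy.spatial.transform import Rotation as Ro
def load(n): return pickle.load(open(f"pics/{n}.pkl","rb"))
def proj(p,X):
    X=np.atleast_2d(X); c=X@p["R"].T+p["t"]; return np.c_[c[:,0]/c[:,2]*p["fx"]+p["cx"],c[:,1]/c[:,2]*p["fy"]+p["cy"]]
def ray(p,uv):
    d=np.array([(uv[0]-p["cx"])/p["fx"],(uv[1]-p["cy"])/p["fy"],1.]); C=-p["R"].T@p["t"]; return C,p["R"].T@d
def plane(p,uv,z):
    C,d=ray(p,uv); return C+d*(z-C[2])/d[2]
def tri(p1,a,p2,b):
    C1,d1=ray(p1,a);C2,d2=ray(p2,b); s=np.linalg.lstsq(np.c_[d1,-d2],C2-C1,rcond=None)[0]
    P=C1+d1*s[0];Q=C2+d2*s[1]; return (P+Q)/2,np.linalg.norm(P-Q)
E
python3 - <<'E'
from h import *
np.set_printoptions(precision=4,suppress=True)
T=load("top0");S=load("scene0")
def a(u,v): return (150+u/4,180+v/4)
def b(u,v): return (330+u/4,170+v/4)
for n,c in [("lower",[(202,296),(287,326),(228,488),(147,459)]),("upper",[(338,54),(412,202),(335,243),(259,95)])]:
    P=np.array([plane(T,a(*x),.014) for x in c]);print(n,P.mean(0),[np.linalg.norm(P[i]-P[i-1]) for i in range(4)])
    for i in range(4): d=P[i]-P[i-1]; print(np.degrees(np.arctan2(d[1],d[0]))%180)
    print(P)
print("pad");P=np.array([plane(T,b(*x),.036) for x in [(157,186),(242,184),(252,353),(163,357)]]);print(P,P.mean(0),[np.linalg.norm(P[i]-P[i-1]) for i in range(4)])
for i in range(4): d=P[i]-P[i-1]; print(np.degrees(np.arctan2(d[1],d[0]))%180)
print("base");P=np.array([plane(T,b(*x),.008) for x in [(125,123),(553,115),(573,381),(135,393)]]);print(P,P.mean(0),[np.linalg.norm(P[i]-P[i-1]) for i in range(4)])
for i in range(4): d=P[i]-P[i-1]; print(np.degrees(np.arctan2(d[1],d[0]))%180)
print("hinges",plane(T,b(368,257),.084),plane(T,b(540,251),.084))
print("red tip",plane(T,b(416,376),.08),plane(T,b(660,300),.08))
print("coil",plane(T,b(212,472),.105),"bottle",plane(T,b(460,492),.133),"tape",plane(T,a(131,168),.017))
E
python3 - <<'E'
import cv2
t=cv2.imread("pics/scene0.png"); c=t[130:345,240:450]; cv2.imwrite("pics/sc0a.png",cv2.resize(c,None,fx=2.7,fy=2.7,interpolation=cv2.INTER_CUBIC))
E
```

```text
lower [0.4482 0.3493 0.014 ] [np.float64(0.10980173696879936), np.float64(0.05868246744914056), np.float64(0.109826134395362), np.float64(0.05559947646139406)]
161.0881731421091
69.2081064557847
159.4790055056807
69.12331899038001
[[0.5103 0.3582 0.014 ]
 [0.4894 0.3033 0.014 ]
 [0.3866 0.3418 0.014 ]
 [0.4064 0.3938 0.014 ]]
upper [0.6043 0.2707 0.014 ] [np.float64(0.05785019109101831), np.float64(0.10930147046263207), np.float64(0.05629589920369791), np.float64(0.10970734404757362)]
116.40979768476465
25.580298605744645
116.83453859685079
26.395948942153286
[[0.6664 0.2688 0.014 ]
 [0.5678 0.2216 0.014 ]
 [0.5424 0.2719 0.014 ]
 [0.6407 0.3206 0.014 ]]
pad
[[ 0.5934 -0.0792  0.036 ]
 [ 0.5933 -0.1334  0.036 ]
 [ 0.4853 -0.1356  0.036 ]
 [ 0.4842 -0.0793  0.036 ]] [ 0.539  -0.1069  0.036 ] [np.float64(0.10920336385369396), np.float64(0.054233134962277774), np.float64(0.1080159532853407), np.float64(0.0563911896540381)]
0.0577833431132125
89.84886917269105
1.1979561984646523
91.08510745873333
base
[[ 0.6395 -0.0622  0.008 ]
 [ 0.6374 -0.3426  0.008 ]
 [ 0.4631 -0.3464  0.008 ]
 [ 0.4627 -0.063   0.008 ]] [ 0.5507 -0.2036  0.008 ] [np.float64(0.17683711472846278), np.float64(0.280348872272087), np.float64(0.17434022046736417), np.float64(0.2834364663921874)]
0.2470140045626935
89.56472506527832
1.2679343131186727
90.08250698210458
hinges [ 0.5397 -0.2016  0.084 ] [ 0.5406 -0.3065  0.084 ]
red tip [ 0.4666 -0.2285  0.08  ] [ 0.5091 -0.3792  0.08  ]
coil [ 0.4121 -0.0994  0.105 ] bottle [ 0.3975 -0.2385  0.133 ] tape [0.5945 0.4032 0.017 ]
```

View pics/sc0a.png

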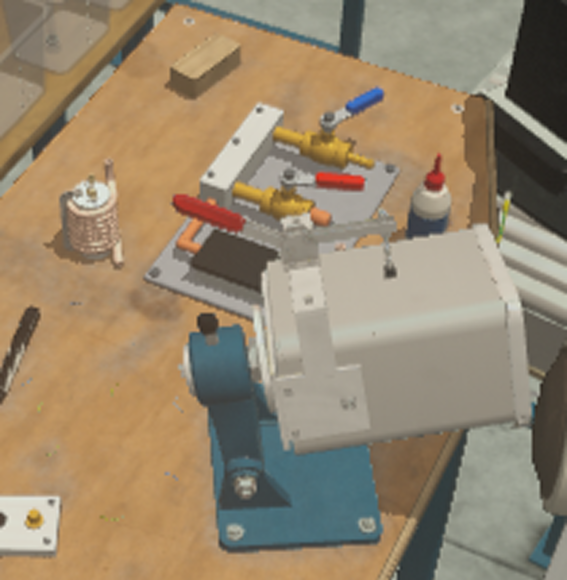

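```bash
python3 - <<'E'
import cv2
t=cv2.imread("pics/top0.png"); c=t[230:390,250:400]; cv2.imwrite("pics/top0c.png",cv2.resize(c,None,fx=3.7,fy=3.7,interpolation=cv2.INTER_CUBIC))
E
```

```text
(no output)
```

View pics/top0c.png

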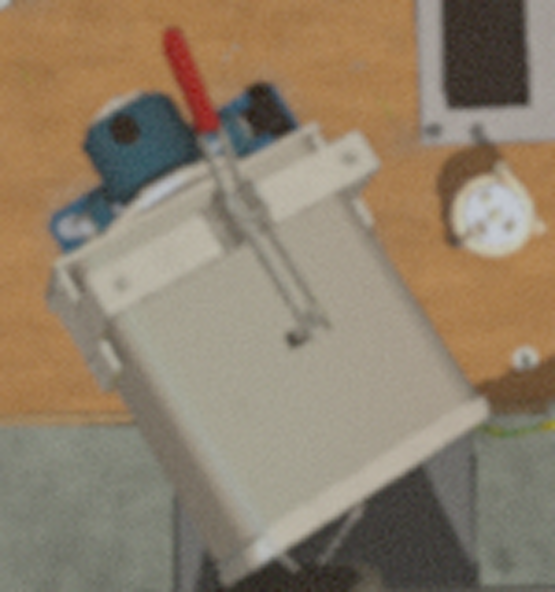

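```bash
python3 - <<'E'
from h import *
np.set_printoptions(precision=3,suppress=True)
T=load("top0");S=load("scene0")
t=lambda u,v:(250+u/3.7,230+v/3.7); s=lambda u,v:(240+u/2.7,130+v/2.7)
for n,a,b in [("lever tip",t(172,32),s(178,200)),("rim far",t(485,408),s(488,228)),("rim near",t(225,580),s(525,400)),("spring hole",t(297,338),s(390,270)),("blue knob",t(124,127),s(207,325)),("lever end",t(315,322),s(385,220)),("plate corner",t(348,158),s(300,225))]:
    print(n,*tri(T,a,S,b))
E
```

```text
lever tip [0.516 0.09  0.29 ] 0.002638811829363752
rim far [ 0.3   -0.08   0.209] 0.007057069395808508
rim near [0.207 0.073 0.19 ] 0.0008359019024073341
spring hole [0.348 0.028 0.231] 5.5109115473087706e-05
blue knob [0.47  0.126 0.197] 0.001848955423877442
lever end [0.361 0.018 0.275] 0.0011983086823823385
plate corner [ 0.447 -0.005  0.211] 0.004316274349727148
```

Call:
{"op": "servo_tool", "data": {
  "motion": [
    [[0,0,-40,0,0,0.1],[0,0,-40,0,0,0.1],[0,0,-40,0,0,0]]
  ]
}}

```text
time: 1.25
ee_pos: [0.1618, -0.5252, 0.3717]
tcp_rot: [-180.0, 0.0, 5.5]
wrist_force: [-0.4, -1.5, 0.6]
opening: 0.0855
```

```bash
python3 - <<'E'
from workcell import bot
o=bot.get_obs();print(o['q'],o['ee_pos'],o['tcp_rot'])
E
```

```text
[-7.28795247e+01  1.00211911e+01  2.96523296e+01  1.09642634e+02
  4.96994167e-05  1.01655326e+02] [ 0.16177388 -0.52518555  0.37169029] [-1.79988731e+02  2.27373294e-03  5.46514957e+00]
```

```bash
cat >> h.py <<'E'
def plan(pos,yaw,wps,vmax=48,wmax=0.145,rnd=0):
    """tool down. wps: (x,y,z,yaw). prints rows"""
    pos=np.array(pos,float);rows=[]
    for w in wps:
        tgt=np.array(w[:3]);dy=np.radians(w[3]-yaw)
        n=max(1,int(np.ceil(max(np.linalg.norm(tgt-pos)*1000/vmax,abs(dy)/wmax))))
        p0=pos.copy();y0=yaw
        for i in range(1,n+1):
            d=(p0+(tgt-p0)*i/n-pos)*1000
            c,s=np.cos(np.radians(yaw)),np.sin(np.radians(yaw))
            sh=np.round([c*d[0]+s*d[1],s*d[0]-c*d[1],-d[2]],rnd)
            tz=round(-(np.radians(y0)+dy*i/n-np.radians(yaw)),3)
            rows.append([float(x) for x in sh]+[0,0,tz])
            pos=pos+np.array([c*sh[0]+s*sh[1],s*sh[0]-c*sh[1],-sh[2]])/1000; yaw-=np.degrees(tz)
    for i in range(0,len(rows),5): print([[ [int(v) if v==int(v) else v for v in r] for r in rows[i:i+5]]])
    print("end",pos.round(4),round(yaw,2),len(rows))
E
python3 - <<'E'
from h import *
plan((.1618,-.5252,.3717),5.47,[(.50,-.18,.37,85),(.52,.1,.37,125),(.448,.349,.35,160.3)])
E
```

```text
[[[34, -28, 0, 0, 0, np.float64(-0.126)], [37, -24, 0, 0, 0, np.float64(-0.126)], [39, -19, 0, 0, 0, np.float64(-0.127)], [42, -14, 1, 0, 0, np.float64(-0.126)], [43, -9, 0, 0, 0, np.float64(-0.126)]]]
[[[44, -3, 0, 0, 0, np.float64(-0.126)], [44, 3, 0, 0, 0, np.float64(-0.126)], [43, 8, 0, 0, 0, np.float64(-0.126)], [42, 13, 0, 0, 0, np.float64(-0.127)], [40, 19, 1, 0, 0, np.float64(-0.126)]]]
[[[37, 23, 0, 0, 0, np.float64(-0.126)], [47, -1, 0, 0, 0, np.float64(-0.116)], [46, 5, 0, 0, 0, np.float64(-0.117)], [46, 10, 0, 0, 0, np.float64(-0.116)], [44, 15, 0, 0, 0, np.float64(-0.116)]]]
[[[42, 20, 0, 0, 0, np.float64(-0.117)], [40, 26, 0, 0, 0, np.float64(-0.116)], [41, 14, 3, 0, 0, np.float64(-0.103)], [39, 18, 4, 0, 0, np.float64(-0.102)], [37, 22, 3, 0, 0, np.float64(-0.103)]]]
[[[35, 25, 3, 0, 0, np.float64(-0.103)], [32, 29, 3, 0, 0, np.float64(-0.103)], [28, 33, 4, 0, 0, np.float64(-0.102)]]]
end [0.4486 0.3492 0.3497] 160.28 23
```

Call:
{"op": "servo_tool", "data": {
  "motion": [
    [[34,-28,0,0,0,-0.126],[37,-24,0,0,0,-0.126],[39,-19,0,0,0,-0.127],[42,-14,1,0,0,-0.126],[43,-9,0,0,0,-0.126]]
  ]
}}

```text
time: 1.75
ee_pos: [0.3158, -0.3666, 0.3693]
tcp_rot: [180.0, -0.0, 42.1]
wrist_force: [0.9, -0.3, 0.3]
opening: 0.0854
```

Call:
{"op": "servo_tool", "data": {
  "motion": [
    [[44,-3,0,0,0,-0.126],[44,3,0,0,0,-0.126],[43,8,0,0,0,-0.126],[42,13,0,0,0,-0.127],[40,19,1,0,0,-0.126]]
  ]
}}

```text
time: 2.25
ee_pos: [0.4699, -0.209, 0.3686]
tcp_rot: [180.0, 0.0, 78.3]
wrist_force: [0.6, -1.4, 0.5]
opening: 0.0855
```

Call:
{"op": "servo_tool", "data": {
  "motion": [
    [[37,23,0,0,0,-0.126],[47,-1,0,0,0,-0.116],[46,5,0,0,0,-0.117],[46,10,0,0,0,-0.116],[44,15,0,0,0,-0.116]]
  ]
}}

```text
time: 2.75
ee_pos: [0.5114, 0.0092, 0.3683]
tcp_rot: [180.0, 0.0, 112.1]
wrist_force: [0.6, -0.1, -0.1]
opening: 0.0858
```

Call:
{"op": "servo_tool", "data": {
  "motion": [
    [[42,20,0,0,0,-0.117],[40,26,0,0,0,-0.116],[41,14,3,0,0,-0.103],[39,18,4,0,0,-0.102],[37,22,3,0,0,-0.103]]
  ]
}}

```text
time: 3.25
ee_pos: [0.4813, 0.2271, 0.3581]
tcp_rot: [180.0, 0.0, 143.1]
wrist_force: [0.2, -0.2, -0.0]
opening: 0.0855
```

Call:
{"op": "servo_tool", "data": {
  "motion": [
    [[35,25,3,0,0,-0.103],[32,29,3,0,0,-0.103],[28,33,4,0,0,-0.102],[0,0,0,0,0,0]]
  ]
}}

```text
time: 3.65
ee_pos: [0.4442, 0.3537, 0.3467]
tcp_rot: [-179.9, -0.1, 160.9]
wrist_force: [-0.1, -0.8, -0.7]
opening: 0.0855
```

```bash
python3 - <<'E'
from workcell import bot
import cv2,pickle
o=bot.get_obs();print(o['q'],o['ee_pos'],o['tcp_rot'],o['time'])
for n in ["wrist","scene"]:
    p=bot.camera(n); cv2.imwrite(f"pics/{n}1.png",p["color"][:,:,::-1]); pickle.dump(p,open(f"pics/{n}1.pkl","wb"))
    print(bot.look_for(p,"lower_half")[:1])
E
```

```text
[3.85070051e+01 1.13239221e+01 2.81857568e+01 1.06963156e+02
 5.26277066e-02 5.75802735e+01] [0.44415963 0.35370142 0.34665613] [-1.79942685e+02 -9.87455532e-02  1.60926636e+02] 3.65
[{'rect': [296.9, 152.3, 45.7, 81.3], 'confidence': 0.63}]
[{'rect': [255.4, 352.4, 49.0, 47.8], 'confidence': 0.62}]
```

View pics/wrist1.png

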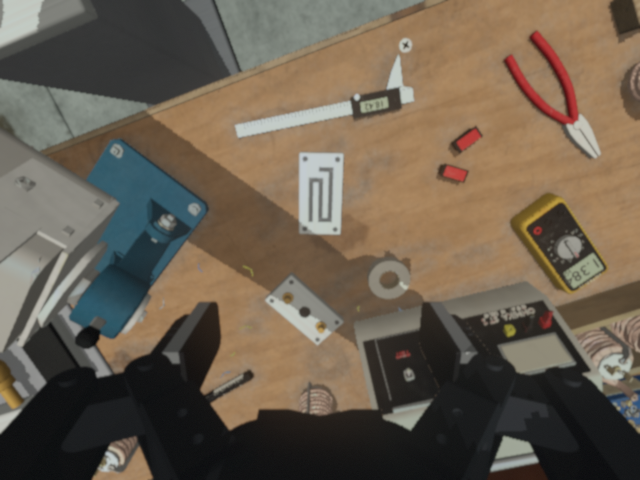

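View pics/scene1.png

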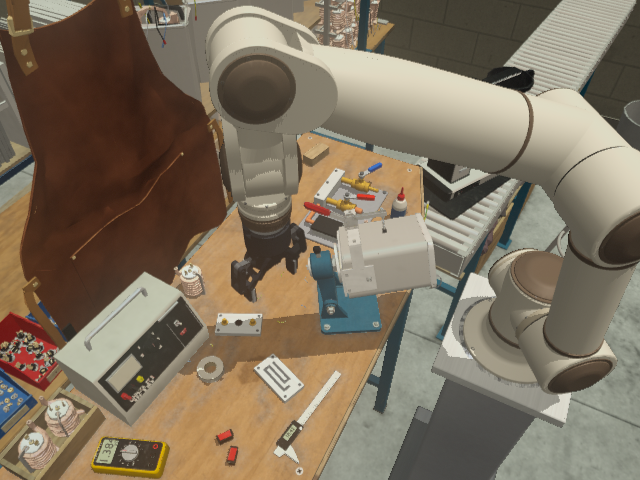

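```bash
cat >> h.py <<'E'
def quad(p,rect,z,lo=150,sat=60,save=None):
    x,y,w,h=[int(v) for v in rect]; im=p["color"]; hsv=cv2.cvtColor(im,cv2.COLOR_RGB2HSV)
    m=((hsv[...,2]>lo)&(hsv[...,1]<sat)).astype(np.uint8)
    M=np.zeros_like(m); M[y-6:y+h+6,x-6:x+w+6]=m[y-6:y+h+6,x-6:x+w+6]
    cs,_=cv2.findContours(M,cv2.RETR_EXTERNAL,cv2.CHAIN_APPROX_NONE); c=max(cs,key=cv2.contourArea)[:,0].astype(float)
    W=np.array([plane(p,u,z)[:2] for u in c])
    r=cv2.minAreaRect((W*1000).astype(np.float32)); b=cv2.boxPoints(r)/1000
    a,bb=b[1]-b[0],b[2]-b[1]; l=a if np.linalg.norm(a)>np.linalg.norm(bb) else bb
    return np.array(r[0])/1000,r[1],np.degrees(np.arctan2(l[1],l[0]))%180
E
python3 - <<'E'
from h import *
p=load("wrist1")
for lo in (130,150,170):
  print(quad(p,[296,152,46,82],.014,lo)); print(quad(p,[266,276,76,68],.014,lo))
for c in [[(300,153),(342,153.5),(341,234),(299,234)],[(291,275),(342,322),(321,344),(266,300)]]:
    print(np.mean([plane(p,u,.014) for u in c],0))
T=load("top0")
print(quad(T,[185,257,38,45],.014,150),quad(T,[216,196,40,43],.014,150))
E
```

```text
(array([0.44821521, 0.35392334]), (59.208744049072266, 110.52816009521484), np.float32(159.84103))
(array([0.60551459, 0.27300275]), (112.64811706542969, 57.06772232055664), np.float32(26.153072))
(array([0.4481792, 0.3539006]), (59.14106750488281, 110.47627258300781), np.float32(159.84093))
(array([0.61107269, 0.26401663]), (110.58696746826172, 35.503562927246094), np.float32(26.55503))
(array([0.44815353, 0.35390399]), (56.46467971801758, 107.74481964111328), np.float32(159.89087))
(array([0.61113013, 0.26336081]), (108.08475494384766, 32.66777801513672), np.float32(26.839117))
[0.44927052 0.35394919 0.014     ]
[0.60573307 0.27635281 0.014     ]
(array([0.44806577, 0.35224359]), (60.512847900390625, 110.56015014648438), np.float32(160.20094)) (array([0.60574268, 0.27253143]), (112.46665954589844, 60.24546813964844), np.float32(25.801517))
```

```bash
python3 - <<'E'
from workcell import bot
from h import *
o=bot.get_obs();print(o['ee_pos'],o['tcp_rot'],o['time'])
plan(o['ee_pos'],o['tcp_rot'][2],[(.4485,.3535,.08,160)],40)
plan((.4485,.3535,.08),160,[(.4485,.3535,.022,160)],20)
E
```

```text
[0.44602857 0.34904926 0.34856463] [1.79995332e+02 1.80156134e-02 1.60402218e+02] 3.85
[[[0, 1, 38, 0, 0, np.float64(0.001)], [0, 0, 39, 0, 0, np.float64(0.001)], [0, 1, 38, 0, 0, np.float64(0.001)], [0, 1, 38, 0, 0, np.float64(0.001)], [-1, 1, 39, 0, 0, np.float64(0.001)]]]
[[[0, 0, 38, 0, 0, np.float64(0.001)], [0, 1, 39, 0, 0, np.float64(0.001)]]]
end [0.4487 0.3534 0.0796] 160.0 7
[[[0, 0, 19, 0, 0, 0], [0, 0, 20, 0, 0, 0], [0, 0, 19, 0, 0, 0]]]
end [0.4485 0.3535 0.022 ] 160.0 3
```

Call:
{"op": "servo_tool", "data": {
  "motion": [
    [[0,0,38,0,0,0.007],[0,0,38,0,0,0],[0,0,38,0,0,0],[0,0,38,0,0,0],[0,0,0,0,0,0]]
  ]
}}

```text
time: 4.35
ee_pos: [0.4446, 0.347, 0.1914]
tcp_rot: [-179.6, -0.2, 159.9]
wrist_force: [-0.4, -0.2, -0.7]
opening: 0.0853
```

```bash
python3 - <<'E'
from workcell import bot
from h import *
p=bot.camera("wrist"); p=bot.camera("wrist")
o=bot.get_obs();print(o['ee_pos'],o['tcp_rot'],o['time'])
cv2.imwrite("pics/wrist2.png",p["color"][:,:,::-1]); pickle.dump(p,open("pics/wrist2.pkl","wb"))
r=bot.look_for(p,"lower_half")[0]; print(r)
print(quad(p,r["rect"],.014,130),quad(p,r["rect"],.014,160))
E
```

```text
[0.44617565 0.34874862 0.19754518] [1.79990147e+02 1.00841868e-02 1.59972228e+02] 4.45
{'rect': [294.2, 159.1, 66.8, 114.5], 'confidence': 0.63}
(array([0.44698151, 0.35408783]), (58.76593780517578, 109.07193756103516), np.float32(159.65907)) (array([0.44781921, 0.35382803]), (56.73231887817383, 107.34221649169922), np.float32(159.83344))
```

View pics/wrist2.png

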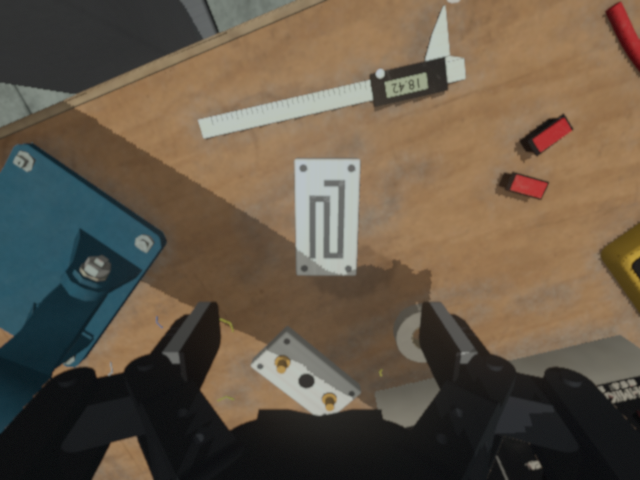

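Call:
{"op": "servo_tool", "data": {
  "motion": [
    [[0,2,40,0,0,0],[0,2.5,40,0,0,0],[0,0,40,0,0,0],[0,0,20,0,0,0],[0,0,15,0,0,0]]
  ]
}}

```text
time: 5.0
ee_pos: [0.4484, 0.3544, 0.0423]
tcp_rot: [179.9, 0.1, 160.0]
wrist_force: [-0.4, -0.1, 0.1]
opening: 0.0854
```

Call:
{"op": "servo_tool", "data": {
  "motion": [
    [[0,0,10,0,0,0],[0,0,10,0,0,0],[0,0,0,0,0,0],[0,0,0,0,0,0]]
  ]
}}

```text
time: 5.4
ee_pos: [0.4477, 0.3542, 0.0222]
tcp_rot: [179.9, 0.0, 160.1]
wrist_force: [1.2, 0.3, -0.7]
opening: 0.0856
```

Close.

Call:
{"op": "servo_tool", "data": {
  "motion": [
    [[0,0,0,0,0,0],[0,0,0,0,0,0],[0,0,0,0,0,0],[0,0,0,0,0,0],[0,0,0,0,0,0]]
  ],
  "gripper": 50,
  "newtons": 50
}}

```text
time: 5.9
ee_pos: [0.4478, 0.3543, 0.0225]
tcp_rot: [179.9, 0.1, 160.1]
wrist_force: [-0.3, -0.9, 4.9]
opening: 0.0561
```

Call:
{"op": "servo_tool", "data": {
  "motion": [
    [[0,0,0,0,0,0],[0,0,0,0,0,0],[0,0,0,0,0,0]]
  ]
}}

```text
time: 6.2
ee_pos: [0.4478, 0.3543, 0.0225]
tcp_rot: [179.9, 0.0, 160.1]
wrist_force: [-0.8, -1.3, 4.8]
opening: 0.0561
```

```bash
python3 - <<'E'
from workcell import bot
from h import *
o=bot.get_obs();print(o['ee_pos'],o['tcp_rot'],o['time'],o['opening'],o['wrist_force'])
p=bot.camera("wrist")
cv2.imwrite("pics/wrist3.png",p["color"][:,:,::-1]); pickle.dump(p,open("pics/wrist3.pkl","wb"))
E
```

```text
[0.4477516  0.35425671 0.02246789] [1.79921710e+02 4.85617609e-02 1.60073450e+02] 6.2 0.056115583362433274 [-0.8191392  -1.28364627  4.76879331]
```

View pics/wrist3.png

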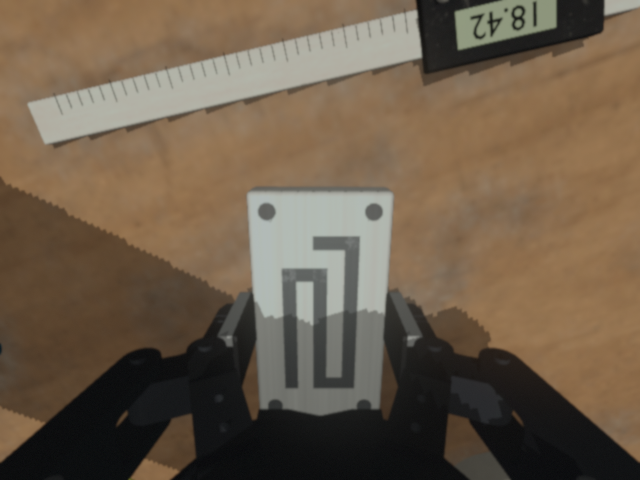

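```bash
cat >> h.py <<'E'
def totool(P,pos,yaw):
    d=(np.array(P)-np.array(pos))*1000; c,s=np.cos(np.radians(yaw)),np.sin(np.radians(yaw))
    return np.array([c*d[0]+s*d[1],s*d[0]-c*d[1],-d[2]])
E
python3 - <<'E'
from h import *
p=load("wrist3");pos=(.44775,.35426,.02247)
for u in [(249,191),(392,191),(267,211),(374,211),(275,405),(363,405)]: print(totool(plane(p,u,.014),pos,160.07).round(1))
E
```

```text
[ 54.1 -26.2   8.5]
[54.1 28.5  8.5]
[ 46.3 -19.7   8.5]
[46.3 21.9  8.5]
[-47.1 -20.3   8.5]
[-47.2  21.2   8.5]
```

```bash
python3 - <<'E'
from h import *
p=load("wrist3");pos=np.array((.44775,.35426,.02247));yaw=160.07
pads=np.array([(x,y,.036) for x in (.484,.594) for y in (-.135,-.078)])
def sim(np_,ny):
    q=dict(p); A=Ro.from_euler('z',ny-yaw,degrees=True).as_matrix()
    # X_old = A^T (X-np)+pos
    R=p["R"]@A.T; q["R"]=R; q["t"]=p["t"]+p["R"]@(pos-A.T@np.array(np_)); return q
for n in [(.58,-.1,.37),(.62,-.1,.37),(.54,-.1,.37)]: print(n,proj(sim(n,180.6),pads).round())
plan((.4478,.3543,.0225),160.07,[(.4478,.3543,.12,160.07),(.5,.25,.37,166),(.58,.1,.375,172),(.60,-.107,.375,180.6)],45)
E
```

```text
(0.58, -0.1, 0.37) [[291. 114.]
 [337. 114.]
 [292. 201.]
 [335. 201.]]
(0.62, -0.1, 0.37) [[291.  79.]
 [338.  79.]
 [292. 171.]
 [335. 171.]]
(0.54, -0.1, 0.37) [[292. 147.]
 [336. 147.]
 [293. 229.]
 [334. 230.]]
[[[0, 0, -32, 0, 0, 0], [0, 0, -33, 0, 0, 0], [0, 0, -32, 0, 0, 0], [-12, -11, -36, 0, 0, np.float64(-0.015)], [-12, -12, -36, 0, 0, np.float64(-0.015)]]]
[[[-12, -12, -35, 0, 0, np.float64(-0.014)], [-11, -12, -36, 0, 0, np.float64(-0.015)], [-12, -12, -36, 0, 0, np.float64(-0.015)], [-11, -12, -36, 0, 0, np.float64(-0.015)], [-11, -13, -36, 0, 0, np.float64(-0.014)]]]
[[[-28, -32, -1, 0, 0, np.float64(-0.026)], [-28, -32, -1, 0, 0, np.float64(-0.027)], [-27, -33, -1, 0, 0, np.float64(-0.026)], [-26, -33, -2, 0, 0, np.float64(-0.026)], [-10, -41, 0, 0, 0, np.float64(-0.03)]]]
[[[-8, -40, 0, 0, 0, np.float64(-0.03)], [-7, -41, 0, 0, 0, np.float64(-0.03)], [-6, -42, 0, 0, 0, np.float64(-0.03)], [-5, -41, 0, 0, 0, np.float64(-0.03)]]]
end [ 0.5998 -0.107   0.3755] 180.58 19
```

Call:
{"op": "servo_tool", "data": {
  "motion": [
    [[0,0,-32,0,0,0],[0,0,-33,0,0,0],[0,0,-32,0,0,0],[-12,-11,-36,0,0,-0.015],[-12,-12,-36,0,0,-0.015]]
  ]
}}

```text
time: 6.75
ee_pos: [0.462, 0.324, 0.1916]
tcp_rot: [-180.0, -0.0, 161.9]
wrist_force: [1.3, 0.5, -2.2]
opening: 0.056
```

Call:
{"op": "servo_tool", "data": {
  "motion": [
    [[-12,-12,-35,0,0,-0.014],[-11,-12,-36,0,0,-0.015],[-12,-12,-36,0,0,-0.015],[-11,-12,-36,0,0,-0.015],[-11,-13,-36,0,0,-0.014]]
  ]
}}

```text
time: 7.25
ee_pos: [0.4995, 0.2488, 0.3708]
tcp_rot: [180.0, 0.0, 166.0]
wrist_force: [0.3, -0.0, -1.9]
opening: 0.0561
```

Call:
{"op": "servo_tool", "data": {
  "motion": [
    [[-28,-32,-1,0,0,-0.026],[-28,-32,-1,0,0,-0.027],[-27,-33,-1,0,0,-0.026],[-26,-33,-2,0,0,-0.026],[-10,-41,0,0,0,-0.03]]
  ]
}}

```text
time: 7.75
ee_pos: [0.5854, 0.0566, 0.3732]
tcp_rot: [-180.0, -0.1, 173.8]
wrist_force: [1.5, -0.2, -2.6]
opening: 0.0564
```

Call:
{"op": "servo_tool", "data": {
  "motion": [
    [[-8,-40,0,0,0,-0.03],[-7,-41,0,0,0,-0.03],[-6,-42,0,0,0,-0.03],[-5,-41,0,0,0,-0.03],[0,0,0,0,0,0]]
  ]
}}

```text
time: 8.25
ee_pos: [0.5994, -0.112, 0.3733]
tcp_rot: [-179.9, -0.1, -179.6]
wrist_force: [0.2, -0.4, -3.1]
opening: 0.0562
```

Call:
{"op": "servo_tool", "data": {
  "motion": [
    [[0,0,0,0,0,0],[0,0,0,0,0,0]]
  ]
}}

```text
time: 8.45
ee_pos: [0.5993, -0.1068, 0.3744]
tcp_rot: [180.0, -0.0, -179.4]
wrist_force: [1.1, -0.3, -3.2]
opening: 0.0561
```

```bash
python3 - <<'E'
from workcell import bot
from h import *
o=bot.get_obs();print(o['ee_pos'],o['tcp_rot'],o['time'],o['opening'],o['wrist_force'],o['q'])
p=bot.camera("wrist")
cv2.imwrite("pics/wrist4.png",p["color"][:,:,::-1]); pickle.dump(p,open("pics/wrist4.pkl","wb"))
cv2.imwrite("pics/wrist4z.png",cv2.resize(p["color"][60:210,230:430,::-1],None,fx=4,fy=4,interpolation=cv2.INTER_CUBIC))
E
```

```text
[ 0.59926909 -0.10682913  0.37436585] [ 1.79984762e+02 -3.92549656e-03 -1.79404456e+02] 8.45 0.056075062214597675 [ 1.13337161 -0.27591762 -3.20148149] [-1.01139197e+01  1.97536195e+01  4.19338598e+01  1.12186929e+02
  1.42434549e-02 -1.07094641e+01]
```

View pics/wrist4.png

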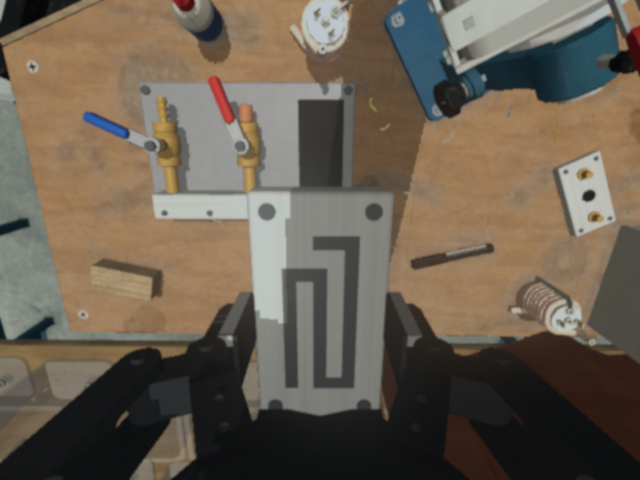

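View pics/wrist4z.png

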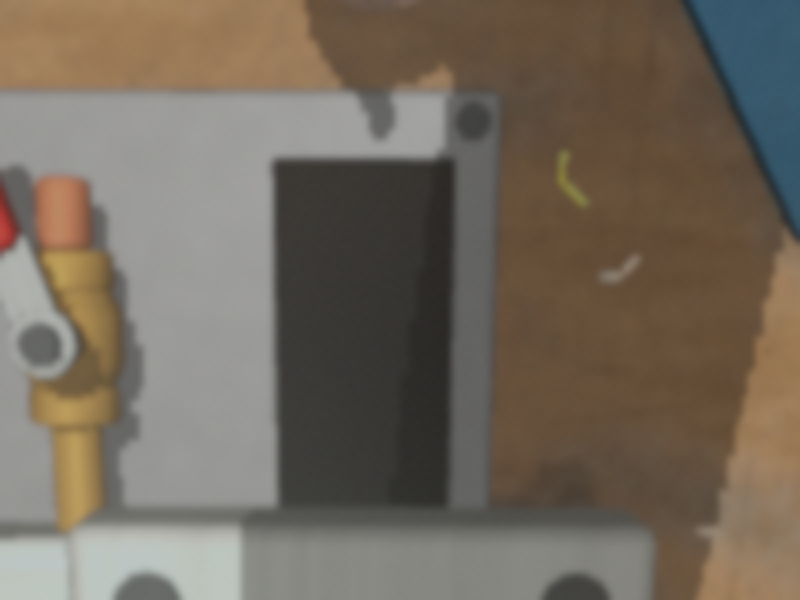

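```bash
python3 - <<'E'
from h import *
p=load("wrist4")
f=lambda u,v:(230+u/4,60+v/4)
a,b=plane(p,f(275,159),.036),plane(p,f(454,159),.036);print(a,b,np.linalg.norm(a-b))
c,d=plane(p,f(278,500),.036),plane(p,f(450,500),.036);print(c,d,np.linalg.norm(c-d), 'yaw',np.degrees(np.arctan2(*(c-a)[1::-1])),np.degrees(np.arctan2(*(d-b)[1::-1])))
m=(a+b)/2; print("pad ctr",m+[.055,0,0])
e,g=plane(p,(140.5,83.5),.008),plane(p,(355,84),.008);print("base",e,g,np.degrees(np.arctan2(*(g-e)[1::-1]))-90)
h1,h2=plane(p,(240.5,146),.082),plane(p,(151.5,146),.082);print(h1,h2)
print("coil",plane(p,(327,22),.1),"bottle",plane(p,(200,20),.05))
E
```

```text
[ 0.48647941 -0.1333242   0.036     ] [ 0.48590368 -0.07756957  0.036     ] 0.05575760439158913
[ 0.59253761 -0.13316358  0.036     ] [ 0.59195259 -0.07559253  0.036     ] 0.05757402150536128 yaw 0.08677335801170243 1.0680256082313904
pad ctr [ 0.54119154 -0.10544689  0.036     ]
base [ 0.46666702 -0.34107903  0.008     ] [ 0.46436882 -0.06134849  0.008     ] 0.47071696902585813
[ 0.54096447 -0.19900429  0.082     ] [ 0.54202606 -0.30267646  0.082     ]
coil [ 0.41842434 -0.10063619  0.1       ] bottle [ 0.40470446 -0.24385892  0.05      ]
```

Call:
{"op": "servo_tool", "data": {
  "motion": [
    [[30,0,10,0,0,0],[29,0,30,0,0,0],[0,0,45,0,0,0],[0,0,45,0,0,0],[0,0,45,0,0,0]]
  ]
}}

```text
time: 9.0
ee_pos: [0.5408, -0.1067, 0.1991]
tcp_rot: [-180.0, 0.1, -179.3]
wrist_force: [0.3, 0.3, -2.8]
opening: 0.0558
```

Call:
{"op": "servo_tool", "data": {
  "motion": [
    [[0,0,40,0,0,0],[0,0,35,0,0,0],[0,0,20,0,0,0],[0,0,10,0,0,0],[0,0,0,0,0,0]]
  ]
}}

```text
time: 9.5
ee_pos: [0.5406, -0.1071, 0.0944]
tcp_rot: [180.0, -0.1, -179.3]
wrist_force: [-0.8, 0.6, -2.3]
opening: 0.0564
```

```bash
python3 - <<'E'
from workcell import bot
from h import *
o=bot.get_obs();print(o['ee_pos'],o['tcp_rot'],o['time'],o['opening'],o['wrist_force'],o['q'])
for n in ("wrist","scene"):
    p=bot.camera(n)
    cv2.imwrite(f"pics/{n}5.png",p["color"][:,:,::-1]); pickle.dump(p,open(f"pics/{n}5.pkl","wb"))
E
```

```text
[ 0.54062565 -0.10713339  0.09435402] [ 1.79979670e+02 -8.62605907e-02 -1.79345315e+02] 9.5 0.05636508281490098 [-0.76637849  0.64133631 -2.26148544] [-1.12098767e+01  5.05060507e+00 -7.08981922e+00  7.79481733e+01
  2.16080194e-03 -1.18645477e+01]
```

View pics/wrist5.png

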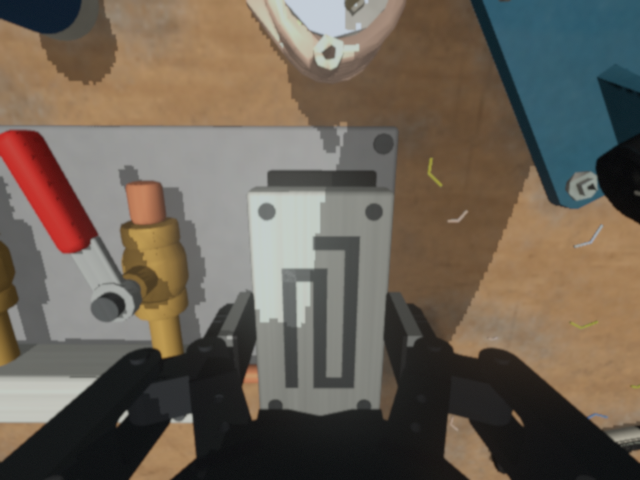

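View pics/scene5.png

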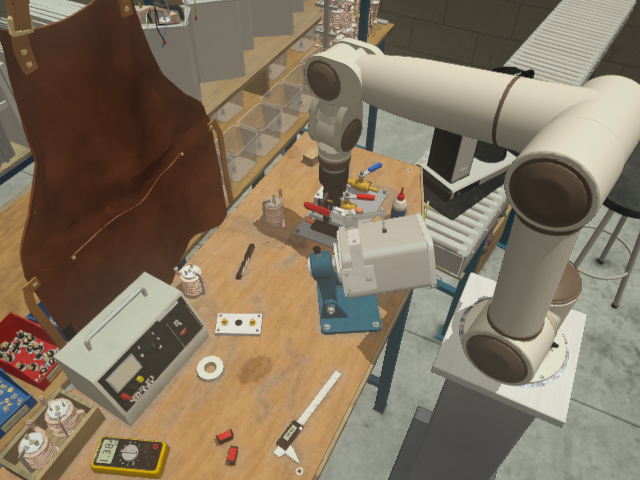

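```bash
python3 - <<'E'
from h import *
p=load("wrist5")
a,b=plane(p,(267.5,171),.036),plane(p,(376.5,171),.036);print(a,b,(a+b)/2,a-b)
a,b=plane(p,(249,191),.086),plane(p,(392,191),.086);print(a,b,(a+b)/2,a-b)
E
```

```text
[ 0.48481704 -0.13440537  0.036     ] [ 0.48418304 -0.07780478  0.036     ] [ 0.48450004 -0.10610507  0.036     ] [ 0.000634  -0.0566006  0.       ]
[ 0.48697942 -0.13436882  0.086     ] [ 0.48636949 -0.07969086  0.086     ] [ 0.48667445 -0.10702984  0.086     ] [ 0.00060993 -0.05467796  0.        ]
```

Call:
{"op": "servo_tool", "data": {
  "motion": [
    [[1.5,1,12,0,0,0],[0,0,12,0,0,0],[0,0,6,0,0,0],[0,0,4,0,0,0],[0,0,1,0,0,0]]
  ]
}}

```text
time: 10.1
ee_pos: [0.5393, -0.1071, 0.0595]
tcp_rot: [180.0, -0.0, -179.4]
wrist_force: [-0.1, -0.4, -1.6]
opening: 0.0562
```

Call:
{"op": "servo_tool", "data": {
  "motion": [
    [[0,0,0.5,0,0,0],[0,0,0,0,0,0]]
  ]
}}

```text
time: 10.3
ee_pos: [0.5398, -0.1071, 0.0599]
tcp_rot: [-180.0, 0.0, -179.4]
wrist_force: [1.0, -0.7, -2.7]
opening: 0.0563
```

Call:
{"op": "servo_tool", "data": {
  "motion": [
    [[0,1,1,0,0,0],[0,0,1,0,0,0],[0,0,0,0,0,0]]
  ]
}}

```text
time: 10.6
ee_pos: [0.5399, -0.106, 0.0585]
tcp_rot: [180.0, 0.1, -179.4]
wrist_force: [-2.1, 1.4, 5.1]
opening: 0.056
```

Call:
{"op": "servo_tool", "data": {
  "motion": [
    [[0,0,0.5,0,0,0],[0,0,0.5,0,0,0],[0,0,0,0,0,0]]
  ]
}}

```text
time: 10.9
ee_pos: [0.5399, -0.106, 0.0584]
tcp_rot: [-180.0, 0.1, -179.4]
wrist_force: [-5.6, 1.2, 12.9]
opening: 0.056
```

Contact is made, so I release.

Call:
{"op": "servo_tool", "data": {
  "motion": [
    [[0,0,0,0,0,0],[0,0,0,0,0,0],[0,0,0,0,0,0],[0,0,0,0,0,0],[0,0,0,0,0,0]]
  ],
  "gripper": 85
}}

```text
time: 11.4
ee_pos: [0.5396, -0.1061, 0.0565]
tcp_rot: [180.0, -0.0, -179.4]
wrist_force: [0.9, 0.0, 0.0]
opening: 0.085
```

Call:
{"op": "servo_tool", "data": {
  "motion": [
    [[0,0,-15,0,0,0],[0,0,-35,0,0,0],[0,0,-48,0,0,0],[0,0,-48,0,0,0],[0,0,-48,0,0,0]]
  ]
}}

```text
time: 11.9
ee_pos: [0.5391, -0.106, 0.2538]
tcp_rot: [-180.0, 0.1, -179.4]
wrist_force: [0.7, -0.4, 0.0]
opening: 0.0851
```

Call:
{"op": "servo_tool", "data": {
  "motion": [
    [[0,0,-48,0,0,0],[0,0,-48,0,0,0],[0,0,-25,0,0,0],[0,0,0,0,0,0],[0,0,0,0,0,0]]
  ]
}}

```text
time: 12.4
ee_pos: [0.5397, -0.1061, 0.3725]
tcp_rot: [-180.0, 0.1, -179.4]
wrist_force: [1.0, 0.4, -0.6]
opening: 0.085
```

```bash
python3 - <<'E'
from workcell import bot
from h import *
o=bot.get_obs();print(o['ee_pos'],o['tcp_rot'],o['time'],o['opening'],o['wrist_force'],o['q'])
for n in ("wrist",):
    p=bot.camera(n)
    cv2.imwrite(f"pics/{n}6.png",p["color"][:,:,::-1]); pickle.dump(p,open(f"pics/{n}6.pkl","wb"))
    cv2.imwrite(f"pics/{n}6z.png",cv2.resize(p["color"][100:250,230:430,::-1],None,fx=4,fy=4,interpolation=cv2.INTER_CUBIC))
E
```

```text
[ 0.53970056 -0.10609454  0.37245422] [-1.79983643e+02  8.08686944e-02 -1.79417611e+02] 12.4 0.08498999924064402 [ 1.00185416  0.4226424  -0.59068666] [-1.11216027e+01  1.00443688e+01  2.97709059e+01  1.09644032e+02
  3.88085908e-04 -1.17039797e+01]
```

View pics/wrist6.png

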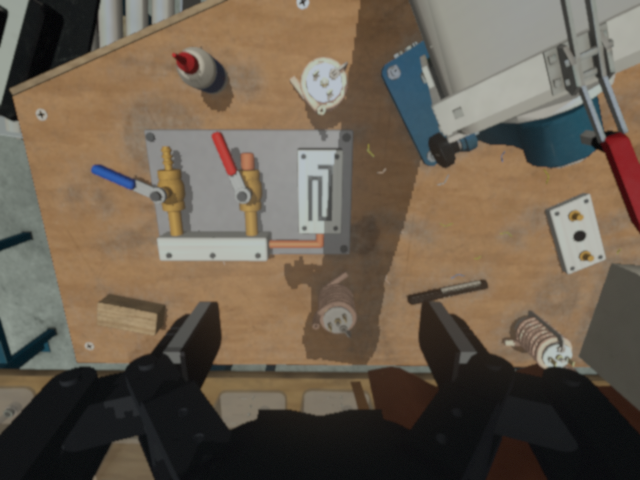

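View pics/wrist6z.png

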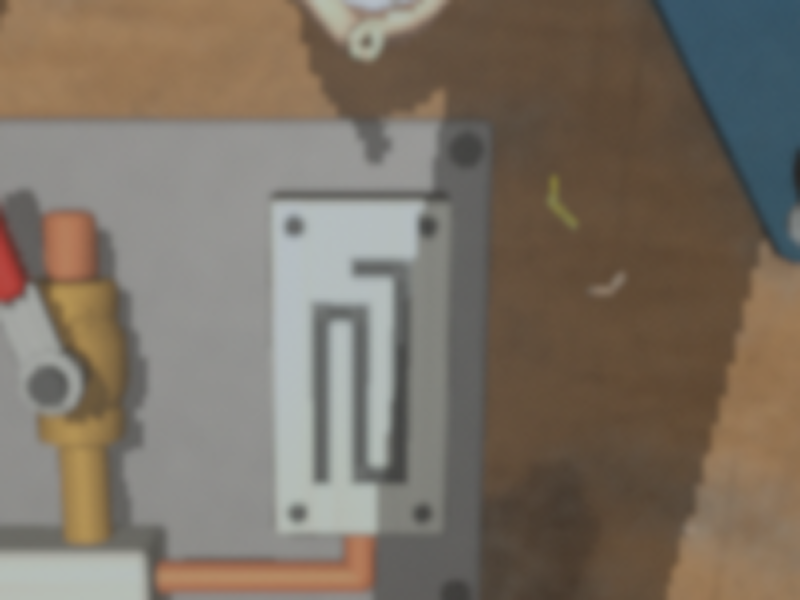

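```bash
python3 - <<'E'
from h import *
p=load("wrist6"); f=lambda u,v:(230+u/4,100+v/4)
P=np.array([plane(p,f(*c),.05) for c in [(272,199),(450,199),(442,532),(279,532)]]);print(P,P.mean(0))
H=np.array([plane(p,f(*c),.05) for c in [(295,226),(428,226),(423,513),(298,513)]]);print(H.mean(0))
a,b=plane(p,f(272,191),.036),plane(p,f(448,191),.036);print("pad",a,b,(a+b)/2+[.055,0,0])
# upper half: 
for lo in (110,130,150): print(quad(p,[548,193,60,80],.014,lo))
print([plane(p,u,.028) for u in [(575,216),(587,258)]])
print(plane(p,(580.5,236.5),.014))
E
```

```text
[[ 0.48692931 -0.13324472  0.05      ]
 [ 0.48636836 -0.07745116  0.05      ]
 [ 0.59521252 -0.07685505  0.05      ]
 [ 0.59576359 -0.13185249  0.05      ]] [ 0.54106845 -0.10485086  0.05      ]
[ 0.54186257 -0.10476328  0.05      ]
pad [ 0.48515663 -0.13406329  0.036     ] [ 0.48458546 -0.07725729  0.036     ] [ 0.53987105 -0.10566029  0.036     ]
(array([0.60554236, 0.27310907]), (113.12997436523438, 59.54890823364258), np.float32(26.060095))
(array([0.60597504, 0.27372446]), (111.93169403076172, 58.56687545776367), np.float32(26.202995))
(array([0.60597876, 0.27375211]), (110.15242767333984, 57.27643585205078), np.float32(26.521757))
[array([0.57371674, 0.25098112, 0.028     ]), array([0.63592008, 0.28307529, 0.028     ])]
[0.60767154 0.27699509 0.014     ]
```

```bash
python3 - <<'E'
from h import *
plan((.5397,-.1061,.3725),180.58,[(.59,.08,.372,192),(.605,.2725,.25,206.2)],46)
E
```

```text
[[[-10, 37, 0, 0, 0, np.float64(-0.04)], [-12, 37, 0, 0, 0, np.float64(-0.04)], [-14, 36, 0, 0, 0, np.float64(-0.04)], [-15, 36, 0, 0, 0, np.float64(-0.039)], [-16, 35, 1, 0, 0, np.float64(-0.04)]]]
[[[-11, 37, 24, 0, 0, np.float64(-0.05)], [-13, 36, 25, 0, 0, np.float64(-0.049)], [-14, 36, 24, 0, 0, np.float64(-0.05)], [-16, 35, 24, 0, 0, np.float64(-0.05)], [-18, 34, 24, 0, 0, np.float64(-0.049)]]]
end [0.6048 0.2724 0.2505] 206.19 10
```

Call:
{"op": "servo_tool", "data": {
  "motion": [
    [[-10,37,0,0,0,-0.04],[-12,37,0,0,0,-0.04],[-14,36,0,0,0,-0.04],[-15,36,0,0,0,-0.039],[-16,35,1,0,0,-0.04]]
  ]
}}

```text
time: 12.95
ee_pos: [0.5899, 0.0821, 0.3694]
tcp_rot: [180.0, -0.1, -167.9]
wrist_force: [0.2, -1.2, -0.4]
opening: 0.085
```

Call:
{"op": "servo_tool", "data": {
  "motion": [
    [[-11,37,24,0,0,-0.05],[-13,36,25,0,0,-0.049],[-14,36,24,0,0,-0.05],[-16,35,24,0,0,-0.05],[-18,34,24,0,0,-0.049]]
  ]
}}

```text
time: 13.45
ee_pos: [0.6038, 0.2738, 0.2472]
tcp_rot: [180.0, -0.1, -153.7]
wrist_force: [0.6, -0.5, -0.2]
opening: 0.0849
```

Call:
{"op": "servo_tool", "data": {
  "motion": [
    [[0,0,0,0,0,0],[0,0,0,0,0,0],[0,0,0,0,0,0]]
  ]
}}

```text
time: 13.75
ee_pos: [0.6046, 0.2717, 0.2499]
tcp_rot: [-180.0, -0.0, -153.9]
wrist_force: [0.7, -0.3, 1.4]
opening: 0.085
```

```bash
python3 - <<'E'
from workcell import bot
from h import *
o=bot.get_obs();print(o['ee_pos'],o['tcp_rot'],o['time'],o['wrist_force'],o['q'])
for n in ("wrist",):
    p=bot.camera(n)
    cv2.imwrite(f"pics/{n}7.png",p["color"][:,:,::-1]); pickle.dump(p,open(f"pics/{n}7.pkl","wb"))
    r=bot.look_for(p,"upper_half")[0];print(r)
    for lo in (110,130,150): print(quad(p,r["rect"],.014,lo))
E
```

```text
[0.60458501 0.27169494 0.24991567] [-1.79985715e+02 -9.33067039e-03 -1.53852018e+02] 13.75 [ 0.68563539 -0.28269226  1.42686381] [ 2.42045684e+01  2.15794039e+01  2.97607144e+01  9.81901514e+01
 -1.45930070e-02 -1.94341351e+00]
{'rect': [291.7, 156.7, 59.9, 97.9], 'confidence': 0.79}
(array([0.60618256, 0.27276959]), (109.11294555664062, 62.056888580322266), np.float32(26.14593))
(array([0.60618304, 0.27276981]), (109.11186981201172, 62.05687713623047), np.float32(26.145996))
(array([0.59983435, 0.28570612]), (109.12786865234375, 33.248897552490234), np.float32(26.110723))
```

View pics/wrist7.png

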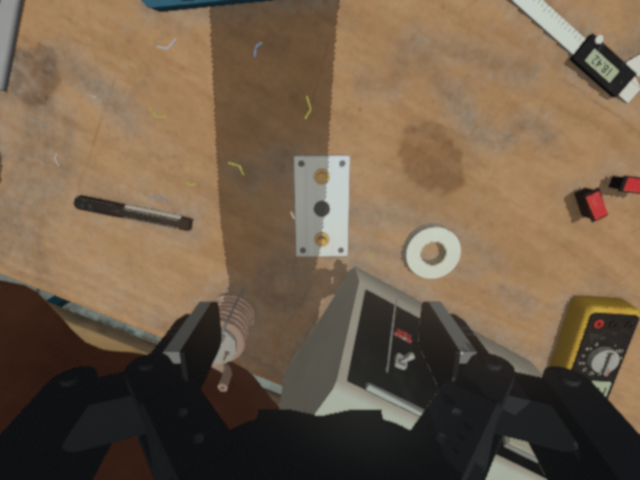

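```bash
python3 - <<'E'
from h import *
np.set_printoptions(precision=3,suppress=True)
T=load("top0");S=load("scene0");W=load("wrist7")
# box corner candidates: wrist (355,268) top?; top img (210,199)
for z in (0,.05,.1,.15): print(z,plane(T,(211,199),z),plane(W,(356,268),z))
print(tri(T,(210,199),W,(356,268)))
# scene: box right-front top corner approx (205,333)?
c=cv2.cvtColor(W["color"],cv2.COLOR_RGB2BGR)[230:420,260:500]
cv2.imwrite("pics/w7z.png",cv2.resize(c,None,fx=3.2,fy=3.2))
s=cv2.cvtColor(S["color"],cv2.COLOR_RGB2BGR)[240:440,40:290]
cv2.imwrite("pics/s0z.png",cv2.resize(s,None,fx=3,fy=3))
E
```

```text
0 [0.656 0.334 0.   ] [0.655 0.343 0.   ]
0.05 [0.647 0.321 0.05 ] [0.639 0.329 0.05 ]
0.1 [0.637 0.309 0.1  ] [0.623 0.315 0.1  ]
0.15 [0.628 0.296 0.15 ] [0.607 0.301 0.15 ]
(array([ 0.656,  0.341, -0.004]), np.float64(0.006813344899318274))
```

View pics/w7z.png

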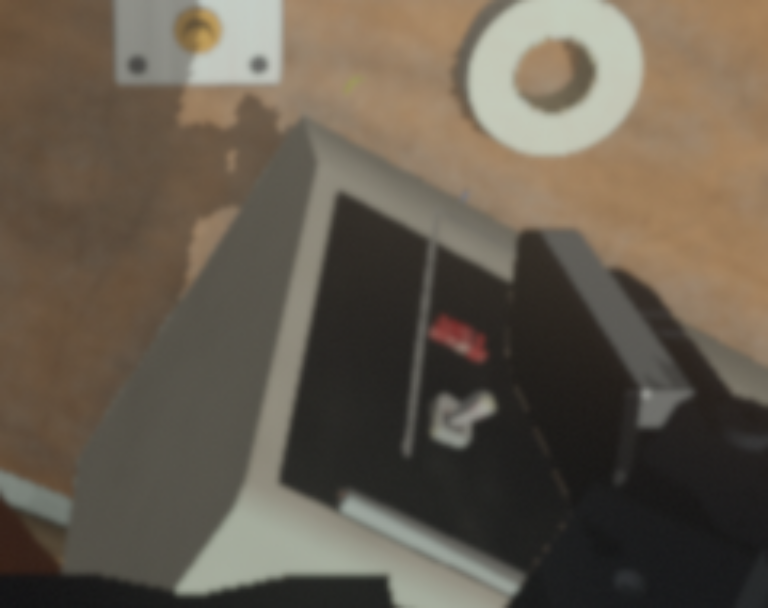

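View pics/s0z.png

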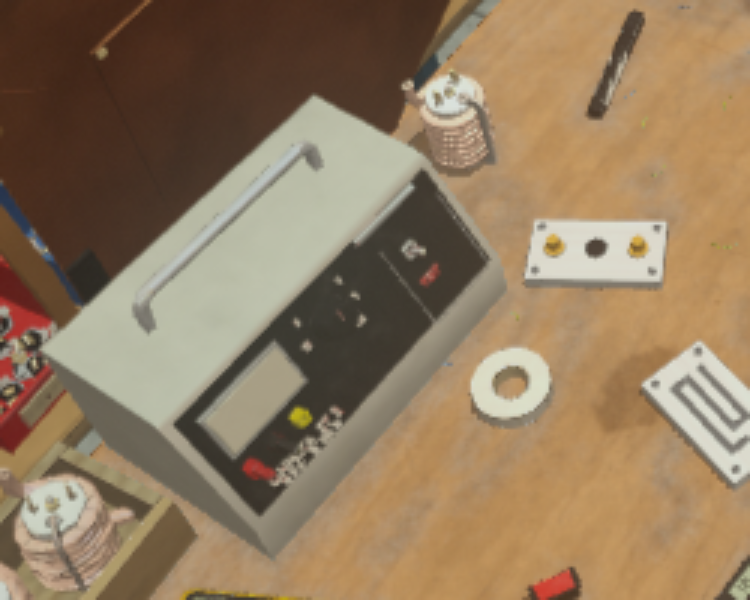

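```bash
python3 - <<'E'
from h import *
W=load("wrist7")
cv2.imwrite("pics/w7y.png",cv2.resize(W["color"][145:265,270:380,::-1],None,fx=5,fy=5,interpolation=cv2.INTER_CUBIC))
E
```

```text
(no output)
```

View pics/w7y.png

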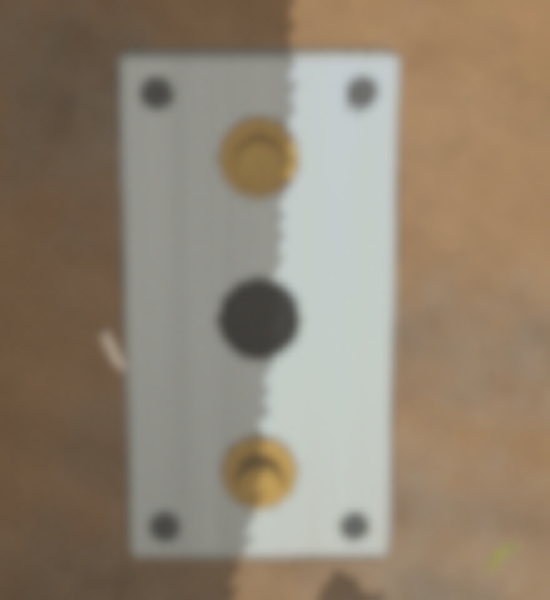

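```bash
python3 - <<'E'
from h import *
W=load("wrist7");f=lambda u,v:(270+u/5,145+v/5)
H=[plane(W,f(*c),.014) for c in [(157,93),(361,93),(165,526),(355,526)]]
m=np.mean(H,0);print(m, totool(m,(.60458,.2717,.2499),206.15)); a=H[0]-H[2];b=H[1]-H[3]
print([np.degrees(np.arctan2(x[1],x[0]))%360 for x in (a,b)], totool(plane(W,f(259,319),.014),(.60458,.2717,.2499),206.15))
E
```

```text
[0.60608802 0.27492988 0.014     ] [ -2.77714831   2.23466424 235.9       ]
[np.float64(206.30795657236465), np.float64(206.46668396532462)] [ -3.02350263   2.12506922 235.9       ]
```

Call:
{"op": "servo_tool", "data": {
  "motion": [
    [[-2.5,1.5,40,0,0,-0.003],[0,0,45,0,0,0],[0,0,45,0,0,0],[0,0,40,0,0,0],[0,0,25,0,0,0]]
  ]
}}

```text
time: 14.35
ee_pos: [0.6055, 0.2733, 0.052]
tcp_rot: [180.0, -0.1, -153.7]
wrist_force: [0.2, -0.4, -0.2]
opening: 0.0846
```

Call:
{"op": "servo_tool", "data": {
  "motion": [
    [[0,0,15,0,0,0],[0,0,10,0,0,0],[0,0,7,0,0,0],[0,0,0,0,0,0],[0,0,0,0,0,0]]
  ]
}}

```text
time: 14.85
ee_pos: [0.6069, 0.2751, 0.0239]
tcp_rot: [-180.0, 0.1, -153.6]
wrist_force: [-0.0, 0.5, -0.8]
opening: 0.0848
```

Call:
{"op": "servo_tool", "data": {
  "motion": [
    [[0,0,0,0,0,0],[0,0,0,0,0,0],[0,0,0,0,0,0],[0,0,0,0,0,0],[0,0,0,0,0,0]]
  ],
  "gripper": 50,
  "newtons": 50
}}

```text
time: 15.35
ee_pos: [0.6069, 0.2751, 0.024]
tcp_rot: [-180.0, 0.1, -153.6]
wrist_force: [-1.0, -1.0, 5.7]
opening: 0.0561
```

```bash
python3 - <<'E'
from workcell import bot
from h import *
o=bot.get_obs();print(o['ee_pos'],o['tcp_rot'],o['time'],o['opening'],o['wrist_force'])
for n in ("wrist",):
    p=bot.camera(n)
    cv2.imwrite(f"pics/{n}8.png",p["color"][:,:,::-1]); pickle.dump(p,open(f"pics/{n}8.pkl","wb"))
E
```

```text
[0.60688239 0.27507494 0.02400068] [-1.79983125e+02  1.07222342e-01 -1.53634000e+02] 15.35 0.056124586660700554 [-1.03361842 -0.99378086  5.68348233]
```

View pics/wrist8.png

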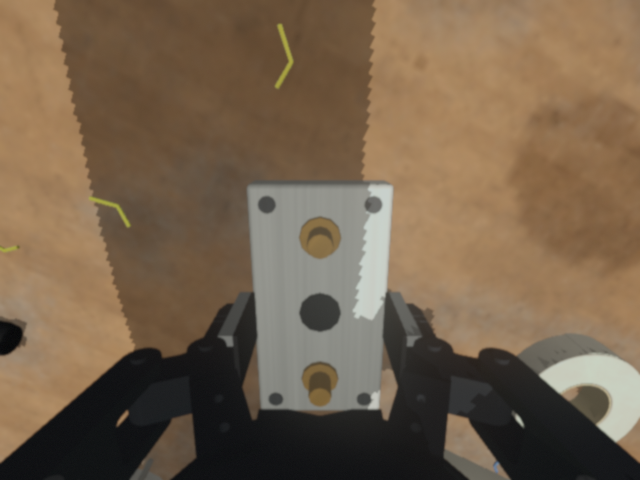

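```bash
python3 - <<'E'
from h import *
p=load("wrist8");pos=(.60688,.27507,.0240)
for u in [(249,185),(392,185),(267,204.5),(374,204.5),(275,399),(364,399),(320,312)]: print(totool(plane(p,u,.014),pos,206.37).round(1))
plan(pos,206.37,[(.6069,.2751,.12,206.37),(.58,.19,.37,200),(.57,.06,.375,190),(.555,-.106,.375,180.6),(.540,-.1062,.3,180.6)],45)
E
```

```text
[ 56.  -27.3  10. ]
[56.  27.7 10. ]
[ 48.4 -20.7  10. ]
[48.4 21.1 10. ]
[-45.3 -21.3  10. ]
[-45.3  20.9  10. ]
[ 1.1  0.  10. ]
[[[0, 0, -32, 0, 0, 0], [0, 0, -32, 0, 0, 0], [0, 0, -32, 0, 0, 0], [10, -11, -42, 0, 0, np.float64(0.019)], [10, -11, -41, 0, 0, np.float64(0.018)]]]
[[[10, -11, -42, 0, 0, np.float64(0.019)], [10, -11, -42, 0, 0, np.float64(0.018)], [10, -11, -41, 0, 0, np.float64(0.019)], [9, -12, -42, 0, 0, np.float64(0.018)], [18, -40, -2, 0, 0, np.float64(0.058)]]]
[[[15, -40, -1, 0, 0, np.float64(0.058)], [14, -42, -2, 0, 0, np.float64(0.059)], [11, -40, 0, 0, 0, np.float64(0.041)], [9, -41, 0, 0, 0, np.float64(0.041)], [7, -40, 0, 0, 0, np.float64(0.041)]]]
[[[6, -42, 0, 0, 0, np.float64(0.041)], [8, 0, 37, 0, 0, 0], [7, 0, 38, 0, 0, 0]]]
end [ 0.5403 -0.1065  0.3   ] 180.59 18
```

Call:
{"op": "servo_tool", "data": {
  "motion": [
    [[0,0,-32,0,0,0],[0,0,-32,0,0,0],[0,0,-32,0,0,0],[10,-11,-42,0,0,0.019],[10,-11,-41,0,0,0.018]]
  ]
}}

```text
time: 15.9
ee_pos: [0.5973, 0.2462, 0.2026]
tcp_rot: [180.0, -0.1, -155.8]
wrist_force: [1.5, 0.8, -2.7]
opening: 0.0559
```

Call:
{"op": "servo_tool", "data": {
  "motion": [
    [[10,-11,-42,0,0,0.019],[10,-11,-42,0,0,0.018],[10,-11,-41,0,0,0.019],[9,-12,-42,0,0,0.018],[18,-40,-2,0,0,0.058]]
  ]
}}

```text
time: 16.4
ee_pos: [0.5766, 0.1477, 0.3769]
tcp_rot: [180.0, 0.6, -163.2]
wrist_force: [1.0, -0.2, -3.1]
opening: 0.0561
```

Call:
{"op": "servo_tool", "data": {
  "motion": [
    [[15,-40,-1,0,0,0.058],[14,-42,-2,0,0,0.059],[11,-40,0,0,0,0.041],[9,-41,0,0,0,0.041],[7,-40,0,0,0,0.041]]
  ]
}}

```text
time: 16.9
ee_pos: [0.558, -0.0659, 0.3737]
tcp_rot: [-180.0, 0.0, -177.2]
wrist_force: [-1.0, 0.0, -2.2]
opening: 0.0564
```

Call:
{"op": "servo_tool", "data": {
  "motion": [
    [[6,-42,0,0,0,0.041],[7,0,37,0,0,0],[6,0,38,0,0,0],[0,0,45,0,0,0],[0,0,45,0,0,0]]
  ]
}}

```text
time: 17.4
ee_pos: [0.5413, -0.1068, 0.2072]
tcp_rot: [-180.0, 0.0, -179.4]
wrist_force: [0.6, -0.2, -2.3]
opening: 0.0555
```

Call:
{"op": "servo_tool", "data": {
  "motion": [
    [[0,0,45,0,0,0],[0,0,35,0,0,0],[0,0,20,0,0,0],[0,0,0,0,0,0],[0,0,0,0,0,0]]
  ]
}}

```text
time: 17.9
ee_pos: [0.5417, -0.1066, 0.1093]
tcp_rot: [180.0, 0.0, -179.4]
wrist_force: [-0.1, -0.3, -1.7]
opening: 0.0558
```

```bash
python3 - <<'E'
from workcell import bot
from h import *
o=bot.get_obs();print(o['ee_pos'],o['tcp_rot'],o['time'],o['opening'],o['wrist_force'])
for n in ("wrist",):
    p=bot.camera(n)
    cv2.imwrite(f"pics/{n}9.png",p["color"][:,:,::-1]); pickle.dump(p,open(f"pics/{n}9.pkl","wb"))
E
```

```text
[ 0.54170004 -0.1066031   0.1092984 ] [ 1.79998951e+02  3.24766969e-03 -1.79411727e+02] 17.9 0.0557994482708652 [-0.09533839 -0.30313059 -1.69211444]
```

View pics/wrist9.png

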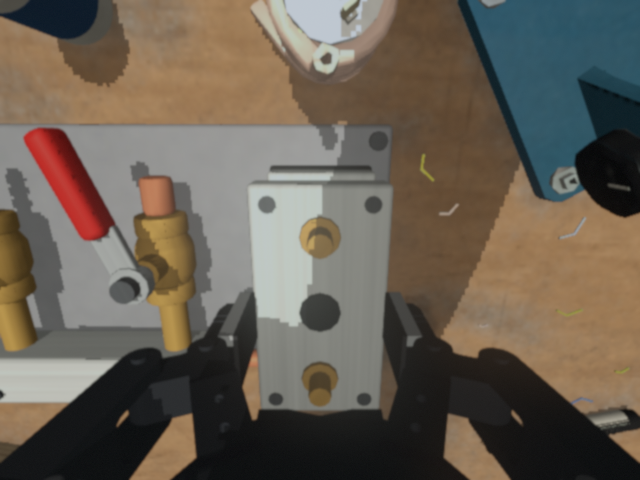

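Looks aligned: lower plate's front edge shows at (270–374, 167), held plate at (249–392, 183). Lowering from 0.109 to 0.074.

Call:
{"op": "servo_tool", "data": {
  "motion": [
    [[0,0,15,0,0,0],[0,0,12,0,0,0],[0,0,5,0,0,0],[0,0,1,0,0,0],[0,0,0,0,0,0]]
  ]
}}

```text
time: 18.45
ee_pos: [0.5416, -0.1066, 0.0755]
tcp_rot: [180.0, -0.0, -179.4]
wrist_force: [-0.8, 0.1, -3.0]
opening: 0.0558
```

Call:
{"op": "servo_tool", "data": {
  "motion": [
    [[0,0,1,0,0,0],[0,0,1,0,0,0],[0,0,0,0,0,0]]
  ]
}}

```text
time: 18.75
ee_pos: [0.5419, -0.1067, 0.0741]
tcp_rot: [-180.0, 0.0, -179.4]
wrist_force: [0.8, 0.5, -1.5]
opening: 0.0555
```

Call:
{"op": "servo_tool", "data": {
  "motion": [
    [[0,0.3,0.7,0,0,0],[0,0,0.5,0,0,0],[0,0,0,0,0,0]]
  ]
}}

```text
time: 19.05
ee_pos: [0.542, -0.1067, 0.0739]
tcp_rot: [-180.0, 0.1, -179.4]
wrist_force: [-3.7, -1.0, 8.6]
opening: 0.0562
```

Call:
{"op": "servo_tool", "data": {
  "motion": [
    [[0,0,0,0,0,0],[0,0,0,0,0,0],[0,0,0,0,0,0],[0,0,0,0,0,0],[0,0,0,0,0,0]]
  ],
  "gripper": 85
}}

```text
time: 19.55
ee_pos: [0.5416, -0.1063, 0.0723]
tcp_rot: [180.0, -0.0, -179.4]
wrist_force: [-0.0, -1.1, -0.3]
opening: 0.0847
```

Call:
{"op": "servo_tool", "data": {
  "motion": [
    [[0,0,-15,0,0,0],[0,0,-35,0,0,0],[0,0,-45,0,0,0],[0,0,-45,0,0,0],[0,0,-45,0,0,0]]
  ]
}}

```text
time: 20.05
ee_pos: [0.5412, -0.1062, 0.2605]
tcp_rot: [-180.0, 0.1, -179.4]
wrist_force: [1.5, -0.3, -0.4]
opening: 0.0853
```

Call:
{"op": "servo_tool", "data": {
  "motion": [
    [[0,0,-45,0,0,0],[0,0,-30,0,0,0],[0,0,0,0,0,0],[0,0,0,0,0,0]]
  ]
}}

```text
time: 20.45
ee_pos: [0.5418, -0.1063, 0.3336]
tcp_rot: [-180.0, 0.1, -179.4]
wrist_force: [-0.2, -0.3, -1.2]
opening: 0.085
```

```bash
python3 - <<'E'
from workcell import bot
from h import *
o=bot.get_obs();print(o['ee_pos'],o['tcp_rot'],o['time'],o['opening'],o['wrist_force'],o['q'])
for n in ("wrist",):
    p=bot.camera(n)
    cv2.imwrite(f"pics/{n}10.png",p["color"][:,:,::-1]); pickle.dump(p,open(f"pics/{n}10.pkl","wb"))
    cv2.imwrite(f"pics/{n}10z.png",cv2.resize(p["color"][100:250,210:410,::-1],None,fx=4,fy=4,interpolation=cv2.INTER_CUBIC))
E
```

```text
[ 0.54183359 -0.10634834  0.33357683] [-1.79979980e+02  1.05175058e-01 -1.79411646e+02] 20.45 0.08499502165663185 [-0.24516328 -0.29682939 -1.1763569 ] [-1.11053882e+01  8.10433700e+00  2.29676613e+01  1.04756274e+02
  1.71238256e-03 -1.16937224e+01]
```

View pics/wrist10.png

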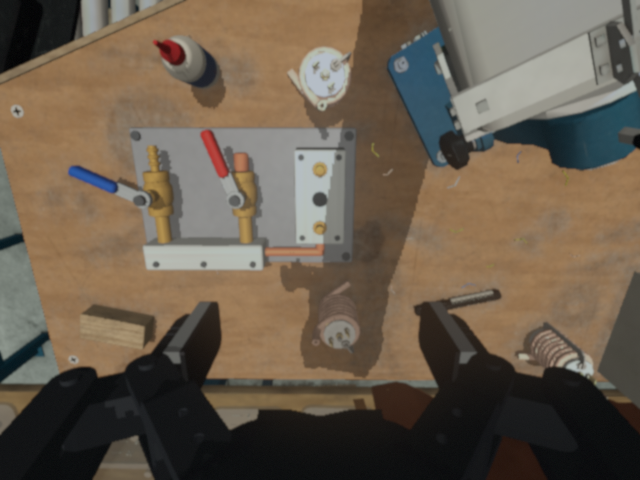

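View pics/wrist10z.png

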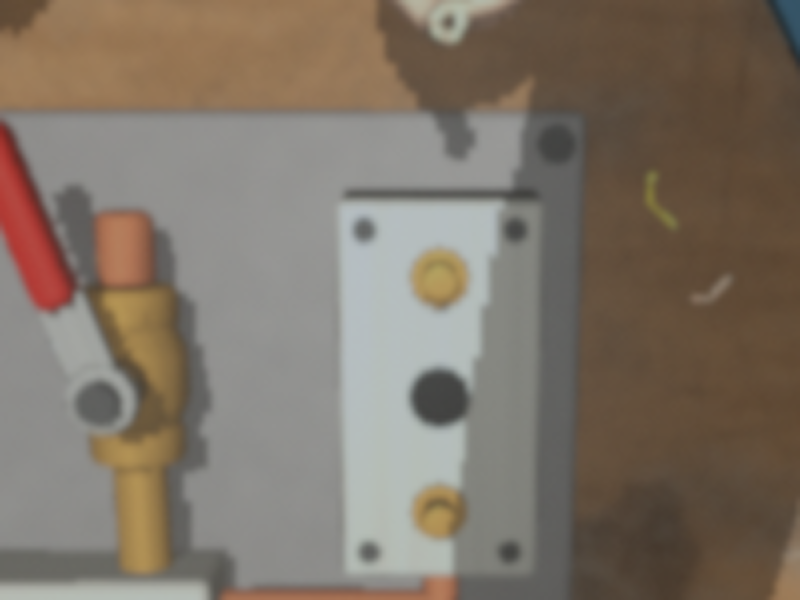

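```bash
python3 - <<'E'
from h import *
p=load("wrist10"); f=lambda u,v:(210+u/4,100+v/4)
print(np.mean([plane(p,f(*c),.064) for c in [(364,230),(515,230),(369,552),(509,552)]],0))
a,b=plane(p,f(344,193),.036),plane(p,f(538,193),.036);print("pad",(a+b)/2+[.055,0,0])
h=plane(p,f(101,402),.084);print("red hinge",h); print("tip",plane(p,(207,134),.08),plane(p,(224,172),.08))
h=plane(p,(141.5,200),.084);print("blue hinge",h,plane(p,(71,172),.08),plane(p,(113,188),.08))
print("bottle", [plane(p,(186,62),z) for z in (.1,.05,.0)], "nozzle",plane(p,(160,45),.133))
E
```

```text
[ 0.54140759 -0.10571878  0.064     ]
pad [ 0.54089376 -0.1057484   0.036     ]
red hinge [ 0.53993164 -0.19842215  0.084     ]
tip [ 0.47057    -0.22441913  0.08      ] [ 0.50965636 -0.2095556   0.08      ]
blue hinge [ 0.54040938 -0.3010699   0.084     ] [ 0.51131917 -0.37480545  0.08      ] [ 0.52820049 -0.33242102  0.08      ]
bottle [array([ 0.40622345, -0.2320336 ,  0.1       ]), array([ 0.39784939, -0.24962439,  0.05      ]), array([ 0.38947534, -0.26721519,  0.        ])] nozzle [ 0.39915534 -0.24076652  0.133     ]
```

```bash
cat >> h.py <<'E'
def arc(h,r,off,z,sgn,phis):
    out=[]
    for f in phis:
        a=np.radians(f)
        if sgn>0: x=np.array([-np.cos(a),-np.sin(a)]);b=np.array([-np.sin(a),np.cos(a)]);yaw=180+f
        else: x=np.array([-np.sin(a),-np.cos(a)]);b=np.array([np.cos(a),-np.sin(a)]);yaw=270-f
        p=np.array(h)+x*r/1000+b*off/1000; out.append((p[0],p[1],z,yaw))
    return out
E
python3 - <<'E'
from h import *
a=arc((.541,-.2005),55,31,.085,1,[20])[0];print(a)
plan((.5418,-.1063,.3336),180.6,[(a[0],a[1],.2,200),(a[0],a[1],.12,200),a],45)
E
```

```text
(np.float64(0.47871428141367933), np.float64(-0.19018063663854864), 0.085, 200)
[[[16, -21, 33, 0, 0, np.float64(-0.085)], [18, -19, 34, 0, 0, np.float64(-0.084)], [19, -18, 33, 0, 0, np.float64(-0.085)], [21, -16, 34, 0, 0, np.float64(-0.085)], [0, 0, 40, 0, 0, 0]]]
[[[0, 0, 40, 0, 0, 0], [0, 0, 35, 0, 0, 0]]]
end [ 0.4783 -0.1901  0.0846] 200.02 7
```

Call:
{"op": "servo_tool", "data": {
  "motion": [
    [[16,-21,33,0,0,-0.085],[18,-19,34,0,0,-0.084],[19,-18,33,0,0,-0.085],[21,-16,30,0,0,-0.085],[0,0,0,0,0,0]]
  ],
  "gripper": 0
}}

```text
time: 21.0
ee_pos: [0.4743, -0.1909, 0.1967]
tcp_rot: [179.7, -0.4, -160.0]
wrist_force: [-0.7, 0.2, 1.2]
opening: 0.0118
```

Call:
{"op": "servo_tool", "data": {
  "motion": [
    [[0,0,0,0,0,0],[0,0,0,0,0,0],[0,0,0,0,0,0]]
  ]
}}

```text
time: 21.3
ee_pos: [0.4791, -0.1897, 0.2036]
tcp_rot: [-179.9, 0.1, -160.0]
wrist_force: [0.4, -0.4, 0.7]
opening: 0.0004
```

```bash
python3 - <<'E'
from workcell import bot
from h import *
o=bot.get_obs();print(o['ee_pos'],o['tcp_rot'],o['time'],o['opening'],o['wrist_force'],o['q'])
for n in ("wrist",):
    p=bot.camera(n)
    cv2.imwrite(f"pics/{n}11.png",p["color"][:,:,::-1]); pickle.dump(p,open(f"pics/{n}11.pkl","wb"))
E
```

```text
[ 0.47909168 -0.18972858  0.20355536] [-1.79938080e+02  7.99620269e-02 -1.59974241e+02] 21.3 0.00038169824869562267 [ 0.43036993 -0.3602766   0.70638591] [-2.16079541e+01 -5.98338650e-01 -8.54779497e-01  8.96426573e+01
  6.84439589e-03 -4.16336636e+01]
```

View pics/wrist11.png

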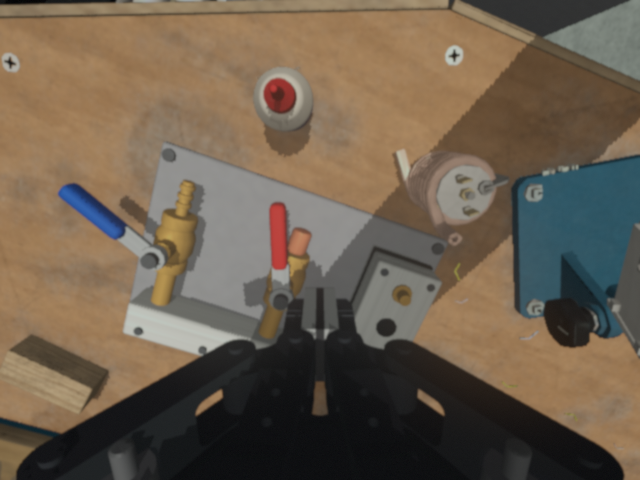

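```bash
python3 - <<'E'
from h import *
p=load("wrist11"); pos=(.47909,-.18973,.20356)
for u,z in [((283,296),.084),((280,265),.084),((277.5,208),.084)]: P=plane(p,u,z);print(P,totool(P,pos,200.03).round(1))
E
```

```text
[ 0.53301393 -0.20059188  0.084     ] [-46.9 -28.7 119.6]
[ 0.50912131 -0.21082268  0.084     ] [-21.  -30.1 119.6]
[ 0.46791794 -0.22611439  0.084     ] [ 23.  -30.4 119.6]
```

Call:
{"op": "servo_tool", "data": {
  "motion": [
    [[0,0,40,0,0,0],[0,0,40,0,0,0],[0,0,25,0,0,0],[0,0,13,0,0,0],[0,0,0,0,0,0]]
  ]
}}

```text
time: 21.85
ee_pos: [0.4779, -0.1897, 0.0835]
tcp_rot: [179.9, -0.1, -160.0]
wrist_force: [-0.4, -0.6, -0.3]
opening: -0.0002
```

Call:
{"op": "servo_tool", "data": {
  "motion": [
    [[0,-4,0,0,0,0],[0,-4,0,0,0,0],[0,-4,0,0,0,0],[0,0,0,0,0,0]]
  ]
}}

```text
time: 22.25
ee_pos: [0.4829, -0.2021, 0.0853]
tcp_rot: [-179.9, 0.1, -160.0]
wrist_force: [-0.1, 0.5, -0.0]
opening: -0.0003
```

```bash
python3 - <<'E'
from workcell import bot
from h import *
o=bot.get_obs();print(o['ee_pos'],o['tcp_rot'],o['time'],o['opening'],o['wrist_force'],o['q'])
p=o['ee_pos']
plan(p,200,arc((.541,-.2005),55,18,.085,1,[20,26,32,38,44,50,56,62,68,74,80,84]),45,rnd=0)
E
```

```text
[ 0.48288469 -0.20208218  0.08531455] [-1.79949736e+02  6.31120103e-02 -1.60019466e+02] 22.25 -0.00028482958138623864 [-0.10684227  0.48368592 -0.02126885] [-2.27117714e+01  1.32627067e+00 -1.19910646e+01  7.66021952e+01
  5.84974524e-03 -4.26922740e+01]
[[[0, 0, 0, 0, 0, 0], [1, -6, 0, 0, 0, np.float64(-0.105)], [2, -6, 0, 0, 0, np.float64(-0.104)], [2, -6, 0, 0, 0, np.float64(-0.105)], [1, -6, 0, 0, 0, np.float64(-0.105)]]]
[[[2, -6, 0, 0, 0, np.float64(-0.105)], [1, -5, 0, 0, 0, np.float64(-0.104)], [2, -6, 0, 0, 0, np.float64(-0.105)], [2, -6, 0, 0, 0, np.float64(-0.105)], [1, -6, 0, 0, 0, np.float64(-0.104)]]]
[[[2, -6, 0, 0, 0, np.float64(-0.105)], [1, -4, 0, 0, 0, np.float64(-0.07)]]]
end [ 0.5175 -0.2535  0.0853] 264.0 12
```

Call:
{"op": "servo_tool", "data": {
  "motion": [
    [[1,-6,0,0,0,-0.105],[2,-6,0,0,0,-0.105],[2,-6,0,0,0,-0.105],[1,-6,0,0,0,-0.105],[2,-6,0,0,0,-0.105]]
  ]
}}

```text
time: 22.75
ee_pos: [0.4912, -0.2308, 0.0847]
tcp_rot: [180.0, 0.0, -129.7]
wrist_force: [-1.4, 2.8, 1.5]
opening: -0.0003
```

Call:
{"op": "servo_tool", "data": {
  "motion": [
    [[1,-5,0,0,0,-0.105],[2,-6,0,0,0,-0.105],[2,-6,0,0,0,-0.105],[1,-6,0,0,0,-0.105],[0,0,0,0,0,0]]
  ]
}}

```text
time: 23.25
ee_pos: [0.5082, -0.248, 0.0846]
tcp_rot: [180.0, -0.0, -105.8]
wrist_force: [-0.2, 0.3, -0.5]
opening: 0.0002
```

```bash
python3 - <<'E'
from workcell import bot
from h import *
o=bot.get_obs();print(o['ee_pos'],o['tcp_rot'],o['time'],o['opening'],o['wrist_force'],o['q'])
for n in ("wrist",):
    p=bot.camera(n)
    cv2.imwrite(f"pics/{n}12.png",p["color"][:,:,::-1]); pickle.dump(p,open(f"pics/{n}12.pkl","wb"))
E
```

```text
[ 0.50816104 -0.24804656  0.08458994] [ 1.79997887e+02 -1.94285947e-02 -1.05787829e+02] 23.25 0.00017239088267082924 [-0.15148537  0.26559266 -0.51370255] [-2.60090310e+01  7.09770199e+00 -5.95372210e+00  7.69472082e+01
 -1.94952793e-02 -1.00221202e+02]
```

View pics/wrist12.png

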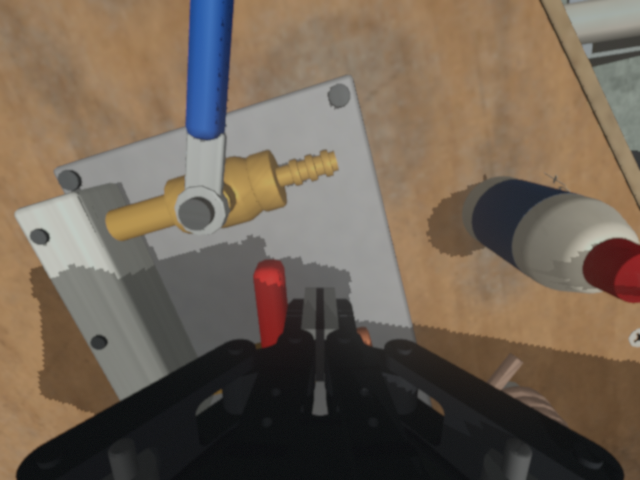

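Call:
{"op": "servo_tool", "data": {
  "motion": [
    [[2,-6,0,0,0,-0.105],[1,-5,0,0,0,-0.08],[1,-4,0,0,0,-0.07],[0,0,0,0,0,0]]
  ]
}}

```text
time: 23.7
ee_pos: [0.5203, -0.2541, 0.0844]
tcp_rot: [179.8, 0.0, -91.3]
wrist_force: [-10.0, 0.5, 4.1]
opening: -0.0001
```

Call:
{"op": "servo_tool", "data": {
  "motion": [
    [[0,-1,0,0,0,0],[0,-1,0,0,0,0],[0,0,0,0,0,0]]
  ]
}}

```text
time: 24.0
ee_pos: [0.5206, -0.2541, 0.0843]
tcp_rot: [179.6, 0.0, -91.5]
wrist_force: [-18.3, 0.3, 7.8]
opening: -0.0001
```

```bash
python3 - <<'E'
from workcell import bot
from h import *
o=bot.get_obs();print(o['ee_pos'],o['tcp_rot'],o['time'],o['opening'],o['wrist_force'],o['q'])
for n in ("wrist",):
    p=bot.camera(n)
    cv2.imwrite(f"pics/{n}13.png",p["color"][:,:,::-1]); pickle.dump(p,open(f"pics/{n}13.pkl","wb"))
E
```

```text
[ 0.52062585 -0.25409268  0.0842569 ] [ 1.79629029e+02  1.87424012e-02 -9.14861288e+01] 24.0 -0.00010680595673828655 [-18.30837111   0.27217848   7.80560092] [ -25.95208865    9.30619296   -3.52564864   77.51358168   -0.1365785
 -114.4656088 ]
```

View pics/wrist13.png

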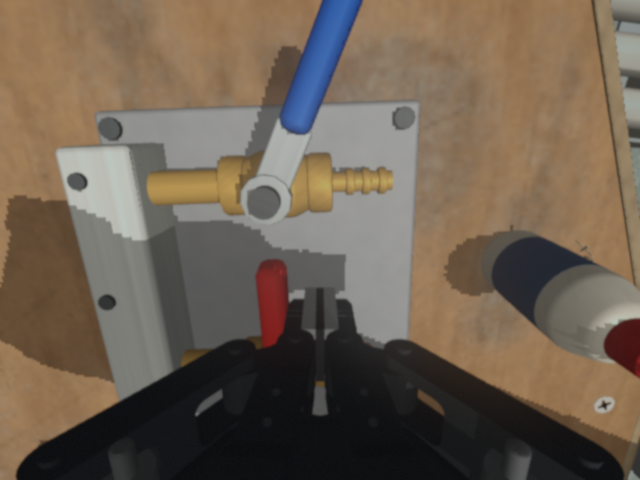

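```bash
python3 - <<'E'
from h import *
p=load("wrist13"); 
for u,z in [((265,203),.084),((300,110),.084),((340,5),.084)]: P=plane(p,u,z);print(P)
a=arc((.5415,-.3045),55,31,.16,-1,[22])[0];print(a)
plan((.5186,-.2541,.16),268.5,[(.5286,-.3,.16,258),a],40)
E
```

```text
[ 0.54013196 -0.30631843  0.084     ]
[ 0.52610939 -0.33751079  0.084     ]
[ 0.5124809  -0.36749119  0.084     ]
(np.float64(0.5496393368536951), np.float64(-0.3671079163970666), 0.16, 248)
[[[23, -6, 0, 0, 0, np.float64(0.092)], [22, -7, 0, 0, 0, np.float64(0.091)], [31, -17, 0, 0, 0, np.float64(0.087)], [29, -20, 0, 0, 0, np.float64(0.088)]]]
end [ 0.5492 -0.3674  0.16  ] 247.99 4
```

Call:
{"op": "servo_tool", "data": {
  "motion": [
    [[0,5,0,0,0,0],[0,4,0,0,0,0],[0,0,-35,0,0,0],[0,0,-40,0,0,0],[0,0,0,0,0,0]]
  ]
}}

```text
time: 24.55
ee_pos: [0.5168, -0.255, 0.1654]
tcp_rot: [-179.5, -0.2, -91.3]
wrist_force: [0.7, -0.3, 0.6]
opening: -0.0002
```

```bash
python3 - <<'E'
from workcell import bot
from h import *
bot.camera("wrist")
p=bot.camera("wrist"); o=bot.get_obs();print(o['ee_pos'],o['tcp_rot'],o['time'],o['wrist_force'],o['q'])
cv2.imwrite("pics/wrist14.png",p["color"][:,:,::-1]); pickle.dump(p,open("pics/wrist14.pkl","wb"))
E
```

```text
[ 0.51551022 -0.25439809  0.16060308] [-1.79845621e+02 -6.12685482e-02 -9.13056483e+01] 24.65 [0.70032408 0.09277593 0.17798947] [-2.62702325e+01  7.33776643e+00  2.72292157e+00  8.52193415e+01
  9.61268814e-03 -1.14964653e+02]
```

View pics/wrist14.png

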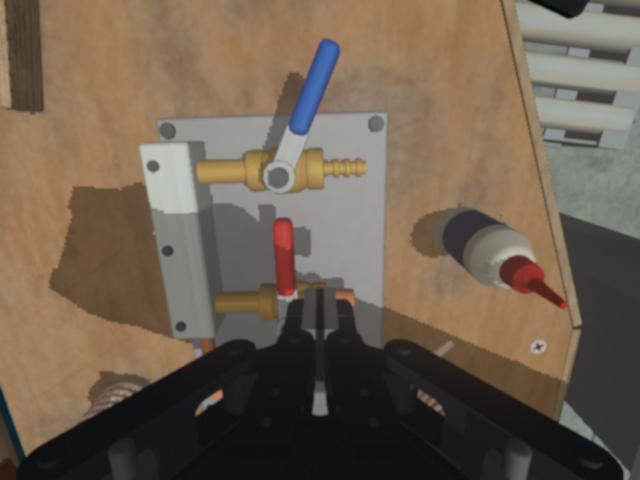

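```bash
python3 - <<'E'
from h import *
p=load("wrist14"); 
a,b=plane(p,(288,288),.084),plane(p,(283,225),.084);d=b-a;print("red ang",np.degrees(np.arctan2(-d[0],-d[1])))
for u,z in [((278,178),.084),((300,128),.084),((329,44),.084)]: P=plane(p,u,z);print(P)
a=arc((.5415,-.3045),55,32,.16,-1,[22])[0];print(a)
plan((.5155,-.2544,.1606),268.7,[(.535,-.3,.16,258),a],40)
E
```

```text
red ang -1.25206123660861
[ 0.54082294 -0.3060937   0.084     ]
[ 0.52691516 -0.33343581  0.084     ]
[ 0.51013496 -0.37467456  0.084     ]
(np.float64(0.550566520708262), np.float64(-0.36748252299048245), 0.16, 248)
[[[23, -10, 0, 0, 0, np.float64(0.093)], [21, -13, 1, 0, 0, np.float64(0.094)], [31, -14, 0, 0, 0, np.float64(0.087)], [30, -18, 0, 0, 0, np.float64(0.087)]]]
end [ 0.5511 -0.3672  0.1596] 248.02 4
```

Call:
{"op": "servo_tool", "data": {
  "motion": [
    [[23,-10,0,0,0,0.093],[21,-13,0,0,0,0.094],[31,-14,0,0,0,0.087],[30,-18,0,0,0,0.087],[0,0,0,0,0,0]]
  ]
}}

```text
time: 25.15
ee_pos: [0.5504, -0.3698, 0.1564]
tcp_rot: [179.9, 0.0, -112.3]
wrist_force: [-0.3, 1.2, 0.4]
opening: -0.0002
```

Call:
{"op": "servo_tool", "data": {
  "motion": [
    [[0,0,0,0,0,0],[0,0,0,0,0,0]]
  ]
}}

```text
time: 25.35
ee_pos: [0.5503, -0.3661, 0.1587]
tcp_rot: [179.9, 0.0, -111.9]
wrist_force: [0.0, 0.4, -0.5]
opening: -0.0
```

```bash
python3 - <<'E'
from workcell import bot
from h import *
p=bot.camera("wrist"); o=bot.get_obs();print(o['ee_pos'],o['tcp_rot'],o['time'],o['wrist_force'],o['q'])
cv2.imwrite("pics/wrist15.png",p["color"][:,:,::-1]); pickle.dump(p,open("pics/wrist15.pkl","wb"))
E
```

```text
[ 0.55046347 -0.36595023  0.15914174] [ 1.79965552e+02  2.00420746e-02 -1.11860457e+02] 25.4 [-1.17831422e+00  7.89576188e-04 -1.24346483e-02] [-3.36211832e+01  1.96701163e+01  1.72164219e+01  8.75841154e+01
  1.25999983e-02 -1.01760737e+02]
```

View pics/wrist15.png

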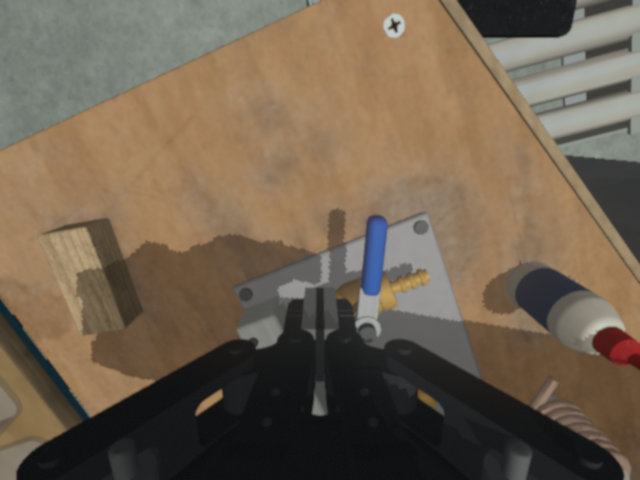

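Call:
{"op": "servo_tool", "data": {
  "motion": [
    [[0,0,30,0,0,0],[0,0,30,0,0,0],[0,0,14,0,0,0],[0,4,0,0,0,0],[0,4,0,0,0,0]]
  ]
}}

```text
time: 25.9
ee_pos: [0.5432, -0.3636, 0.0866]
tcp_rot: [-180.0, -0.0, -111.9]
wrist_force: [0.4, 0.2, 1.6]
opening: 0.0001
```

Call:
{"op": "servo_tool", "data": {
  "motion": [
    [[0,4,0,0,0,0],[0,0,0,0,0,0]]
  ]
}}

```text
time: 26.1
ee_pos: [0.5396, -0.3626, 0.0872]
tcp_rot: [-179.9, -0.0, -111.9]
wrist_force: [0.6, -1.0, 0.9]
opening: 0.0001
```

```bash
python3 - <<'E'
from workcell import bot
from h import *
o=bot.get_obs();print(o['ee_pos'],o['tcp_rot'],o['time'],o['wrist_force'])
plan(o['ee_pos'],o['tcp_rot'][2]+360,arc((.541,-.3055),55,19,.085,-1,[23,29,35,41,47,53,59,65,71,77,83,86]),45)
E
```

```text
[ 0.53959287 -0.36264779  0.08721536] [-1.79873409e+02 -2.81976371e-02 -1.11924367e+02] 26.1 [ 0.55895116 -0.98062825  0.88087294]
[[[2, 2, 2, 0, 0, np.float64(0.019)], [1, 6, 0, 0, 0, np.float64(0.104)], [2, 6, 0, 0, 0, np.float64(0.105)], [2, 6, 0, 0, 0, np.float64(0.105)], [1, 5, 0, 0, 0, np.float64(0.105)]]]
[[[2, 6, 0, 0, 0, np.float64(0.104)], [2, 6, 0, 0, 0, np.float64(0.105)], [2, 6, 0, 0, 0, np.float64(0.105)], [1, 6, 0, 0, 0, np.float64(0.105)], [2, 6, 0, 0, 0, np.float64(0.104)]]]
[[[2, 6, 0, 0, 0, np.float64(0.105)], [0, 2, 0, 0, 0, np.float64(0.052)]]]
end [ 0.488  -0.3287  0.0852] 184.02 12
```

Call:
{"op": "servo_tool", "data": {
  "motion": [
    [[2,2,2,0,0,0.02],[1,6,0,0,0,0.105],[2,6,0,0,0,0.105],[2,6,0,0,0,0.105],[1,5,0,0,0,0.105]]
  ]
}}

```text
time: 26.6
ee_pos: [0.5143, -0.3574, 0.0839]
tcp_rot: [-179.9, -0.0, -137.5]
wrist_force: [-0.3, -4.0, -1.5]
opening: -0.0005
```

Call:
{"op": "servo_tool", "data": {
  "motion": [
    [[2,6,0,0,0,0.105],[2,6,0,0,0,0.105],[2,6,0,0,0,0.105],[1,6,0,0,0,0.105],[0,0,0,0,0,0]]
  ]
}}

```text
time: 27.1
ee_pos: [0.4951, -0.341, 0.0839]
tcp_rot: [-179.9, 0.0, -161.3]
wrist_force: [0.2, -0.2, 0.3]
opening: -0.0001
```

Call:
{"op": "servo_tool", "data": {
  "motion": [
    [[2,6,0,0,0,0.105],[2,6,0,0,0,0.1],[0,2,0,0,0,0.05],[0,0,0,0,0,0]]
  ]
}}

```text
time: 27.5
ee_pos: [0.488, -0.3287, 0.0838]
tcp_rot: [-180.0, 0.0, -175.7]
wrist_force: [-0.8, -1.7, 0.8]
opening: 0.0002
```

```bash
python3 - <<'E'
from workcell import bot
from h import *
p=bot.camera("wrist"); o=bot.get_obs();print(o['ee_pos'],o['tcp_rot'],o['time'],o['wrist_force'],o['q'])
cv2.imwrite("pics/wrist16.png",p["color"][:,:,::-1]); pickle.dump(p,open("pics/wrist16.pkl","wb"))
E
```

```text
[ 0.48810154 -0.32871738  0.08369015] [-1.79976530e+02  1.88006669e-02 -1.75630916e+02] 27.55 [-0.5706873  -1.70839034  0.80122886] [-3.39556783e+01  1.01893983e+01 -2.58248166e+00  7.71988167e+01
 -6.75360883e-03 -3.83247601e+01]
```

View pics/wrist16.png

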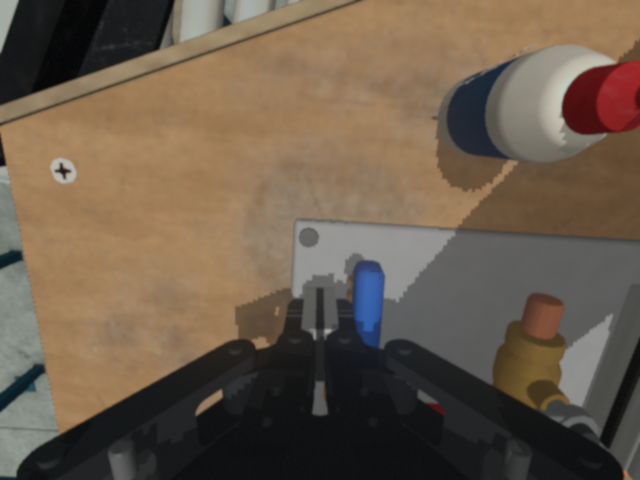

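Call:
{"op": "servo_tool", "data": {
  "motion": [
    [[1,3,0,0,0,0.07],[0,2,0,0,0,0],[0,0,0,0,0,0]]
  ]
}}

```text
time: 27.85
ee_pos: [0.4869, -0.3259, 0.0838]
tcp_rot: [-179.7, 0.0, -179.7]
wrist_force: [-2.1, -13.6, -1.1]
opening: 0.0
```

Call:
{"op": "servo_tool", "data": {
  "motion": [
    [[0,1,0,0,0,0],[0,1,0,0,0,0],[0,0,0,0,0,0]]
  ]
}}

```text
time: 28.15
ee_pos: [0.4869, -0.3256, 0.0839]
tcp_rot: [-179.5, 0.0, -179.8]
wrist_force: [-1.2, -22.1, -5.0]
opening: 0.0001
```

Stop reached. Back off, lift, and check.

Call:
{"op": "servo_tool", "data": {
  "motion": [
    [[0,-5,0,0,0,0],[0,-5,0,0,0,0],[0,0,-40,0,0,0],[0,0,-45,0,0,0],[0,0,-45,0,0,0]]
  ]
}}

```text
time: 28.65
ee_pos: [0.4866, -0.3311, 0.2146]
tcp_rot: [179.9, -0.0, -179.7]
wrist_force: [0.5, -0.5, -0.5]
opening: 0.0006
```

Call:
{"op": "servo_tool", "data": {
  "motion": [
    [[-15,15,-45,0,0,0],[-25,30,-45,0,0,0],[-25,30,-30,0,0,0],[0,0,0,0,0,0],[0,0,0,0,0,0]]
  ]
}}

```text
time: 29.15
ee_pos: [0.5484, -0.2605, 0.3262]
tcp_rot: [180.0, 0.0, -179.6]
wrist_force: [-0.4, -1.0, -0.3]
opening: 0.0003
```

```bash
python3 - <<'E'
from workcell import bot
from h import *
p=bot.camera("wrist"); o=bot.get_obs();print(o['ee_pos'],o['tcp_rot'],o['time'],o['wrist_force'],o['q'])
cv2.imwrite("pics/wrist17.png",p["color"][:,:,::-1]); pickle.dump(p,open("pics/wrist17.pkl","wb"))
cv2.imwrite("pics/wrist17z.png",cv2.resize(p["color"][30:240,120:400,::-1],None,fx=2.8,fy=2.8,interpolation=cv2.INTER_CUBIC))
p=bot.camera("scene");cv2.imwrite("pics/scene17.png",cv2.resize(p["color"][130:280,220:440,::-1],None,fx=3.5,fy=3.5))
E
```

```text
[ 0.54771096 -0.26101449  0.32526991] [ 1.79961400e+02 -5.62898568e-02 -1.79710719e+02] 29.2 [-0.84690257 -0.09846885 -0.51967779] [-2.54848842e+01  1.60845607e+01  3.14075623e+01  1.05390476e+02
  1.02840300e-02 -2.57741519e+01]
```

View pics/wrist17.png

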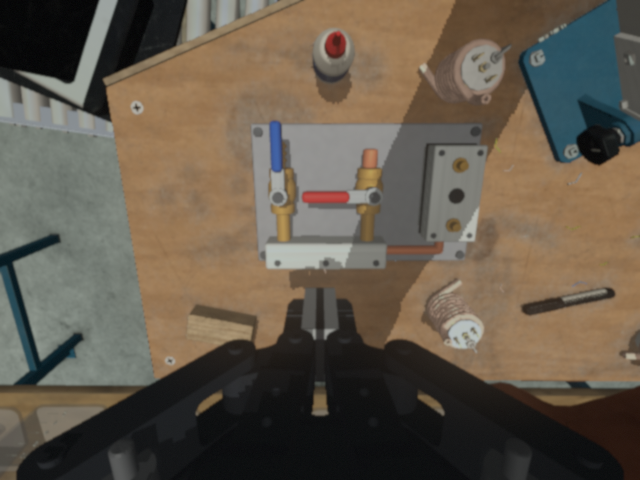

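View pics/wrist17z.png

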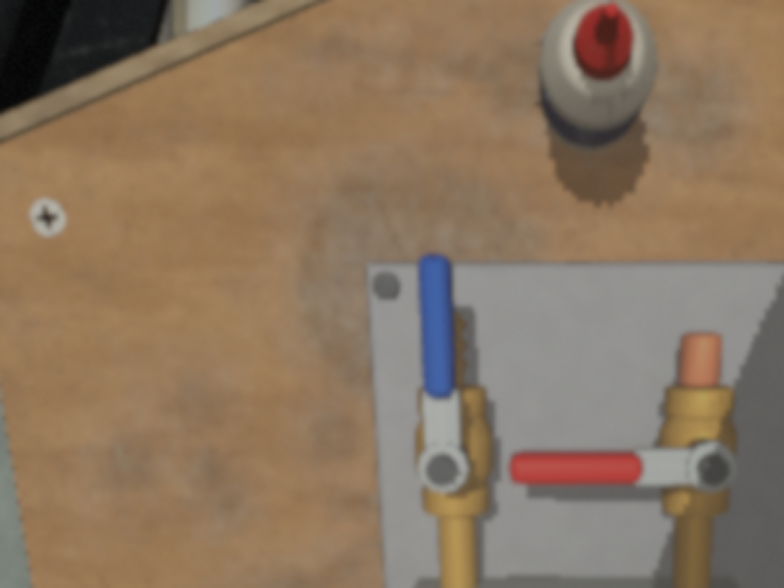

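View pics/scene17.png

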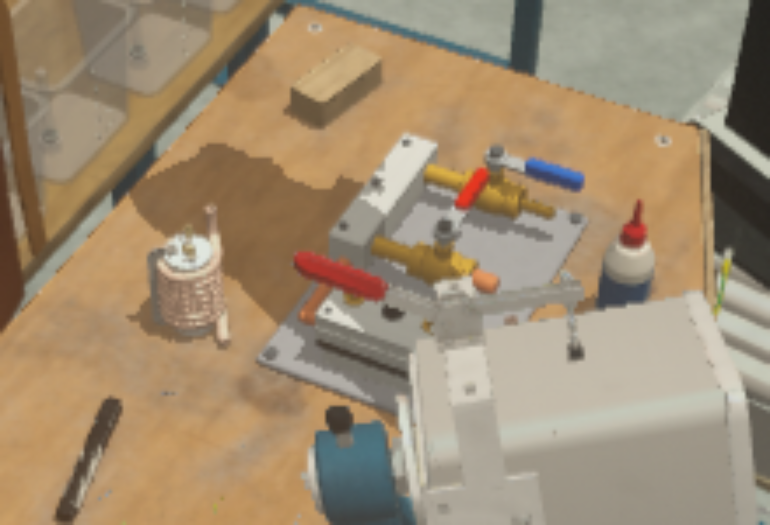

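Both handles are at their stops, the pile is square, and the robot is clear. Handing in.

```bash
python3 - <<'E'
from h import *
p=load("wrist17")
f=lambda u,v:(120+u/2.8,30+v/2.8)
a,b=plane(p,f(712,468),.084),plane(p,f(515,467),.084);d=b-a;print("red from -y",np.degrees(np.arctan2(-d[0],-d[1])))
a,b=plane(p,f(443,467),.084),plane(p,f(434,262),.084);d=b-a;print("blue from -x",np.degrees(np.arctan2(d[1],-d[0])))
print("upper",np.mean([plane(p,u,.064) for u in [(441,152),(479,153),(435,236),(472,238)]],0))
from workcell import bot
print(bot.job_done())
E
```

```text
red from -y -0.06455395035314913
blue from -x -0.7774370699821926
upper [ 0.54199559 -0.10520081  0.064     ]
the job is handed in; nothing more can be done
None
```

The job is handed in; it reports no verdict. The plain half lies on the pad with the stubbed half right way up on it. I then turned the red vent handle to its shut stop, and after that the blue vacuum handle to its open stop.

- **Pile:** my camera measurements put both halves within about 2 mm of the pad centre, and square to it by eye. The limit is 8 mm.
- **Handles:** in the last picture both stand within about 1° of their stops. The wrist force rose to about 20 N when each one reached its stop.
- **Other things:** I never went near the coil, bottle or tape roll. The coil and bottle stand upright in the last picture. I did not measure their shift, and the tape roll was not in my last pictures.
- **Robot:** the gripper was clear of everything, about 0.33 m above the bench, at 29 s of the 72 s allowed.
- **Disagreement:** the top and wrist cameras differed by 1–3 mm. I resolved this by lining the halves up against the pad edges in the wrist picture. No check failed.

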